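# Wedge a tube tight in a welding jig

### The job

Lock the square tube in the welding jig, ready for tacking: set the red wedge, thin end first, into the gap between the tube and the yellow sloping block and let go of it while it is still loose, then drive it in with several separate, brisk taps of the hammer on its thick end until it jams hard and clamps the tube squarely against the fence. Lay the hammer back down flat on the bench, off the jig, and leave the other things on the bench where they are.

Things in the scene. Friction and masses are not known exactly. Their poses are not given: they have to be found in the camera images.
- jig: Welding jig fixed on the bench: blue plate, top at z = 8 mm, reaching x -50 to 140, y -60 to 62. Origin on the plate's underside at the mouth of the wedge gap, in the plane of the seated tube's gap-side face. x: the way the wedge is driven; y: towards the grey fence (face at y = 40, x 20 to 114, top z = 42); z up. Grey end stop for the tube: face at x = 120, top z = 36.
- gap_mouth (a point): Middle of the wedge gap's mouth, on the plate (jig x 0, y -8.7, z 8); axes as the jig's. The gap runs along x from here between the tube's face (jig y = 0 once seated) and the block's sloping face, over the plate, open at the top and at both ends.
- wedge_block: Yellow block bolted to the jig, jig x 0 to 100, top at jig z = 34. Its face towards the tube slopes 1:8 (7.1 deg): seated tube to block is 17.4 mm at x = 0, 4.9 mm at x = 100. Its setting differs by up to 0.8 mm across, so the wedge starts to tighten with its thin end 68 to 82 mm past the mouth. Origin: underside, nominally jig (50, -34, 8); axes as the jig's.
- tube_center (a point): Centre of the loose square tube, 40 x 40 mm, 120 mm long, about 0.42 kg, lying on the plate along jig x, its near end about level with the gap's mouth. It starts up to 3 mm off the fence, up to 3 mm off the end stop and slightly askew; seated against the fence its centre is at jig y = 20, z = 28. x along the tube, z up.
- wedge_center (a point): Centre of the loose red steel wedge, at mid length, half-way up; 140 mm long, 32 high, about 0.55 kg; 8 mm thick at the thin end, growing 1:8 to 25.5 at the thick end, 16.75 here. x: to the thin end; y: out of the straight face (8.4 mm off), which goes against the tube; the sloping face goes against the block; z up. Balances 12 mm towards the thick end. Friction on jig and tube about 0.35.
- wedge_thin_end (a point): Middle of the wedge's thin end face (8 x 32 mm): 70 mm along x and 4.4 mm along y from the wedge's centre; axes as the wedge's.
- wedge_thick_end (a point): Middle of the wedge's thick end face (25.5 x 32 mm), the one to tap: -70 mm along x and -4.4 mm along y from the wedge's centre; axes as the wedge's. Taps with the hammer coming at 0.1 to 0.15 m/s and carried on until it resists with about 18 N jam it so that it stays by itself; a slow push of 15 N leaves it too loose. Jammed, it no longer moves from tap to tap.
- hammer_head (a point): Centre of the head of the loose engineer's hammer, which lies flat on the bench, this point 15 mm up; about 0.5 kg in all. Head along y: round face 30 mm wide at y = +42, square pein 26 mm wide at y = -42; handle towards -x; z up.
- hammer_grip (a point): Point on the hammer's handle near its balance, 55 mm from the head's centre, 15 mm up. The handle is 17 mm wide (y), 24 mm high, flat-sided, and runs from 14 to 260 mm from the head's centre towards -x; axes as the head's. Held near the head it twists least on a blow.
- hammer_butt (a point): Thick butt of the handle (24 mm wide, 30 mm high), 232 mm from the head's centre, 15 mm up while the hammer lies on the bench.
Mind the look-alikes: they are no part of the job. Of the things that look like the part that bears wedge_center, take the one that is farthest from the robot's base at the start.

How it is judged:
By the outcome, as a careful person would: the job done as asked, in the order asked, and still so for the second after the job is handed in, with the robot touching nothing.
It also fails if it takes over 59 s, if anything falls off the work surface, if the arm or the gripper's body presses on something with over 40 N, if the wrist force passes 120 N, or if a joint passes its speed limit or range.

### The arm

A 7-joint arm with a two-finger parallel gripper is mounted at the origin on the work surface. World frame = base frame: x ahead of the robot, y to its left, z up, the work surface at z = 0. Lengths are in m, angles in rad, forces in N, time in s.
With the tool pointing down it reaches from about 0.35 to 0.9 m from the base axis. Payload 8.1 kg.
Tool frame: the origin (TCP) lies on the centre line of the jaws, within the pads' length; the fingertips stand 14 mm ahead of it and the grasp point (between the pads) lies 5 mm behind it (arm.tip_reach is the distance from the TCP to the fingertips, in m); z points along the fingers, y is the direction in which the jaws open and shut (so a half turn about z gives the same grasp; the last joint's range is limited). The gripper opens to 92 mm and grips with 3 to 60 N. Pads are 19 mm wide; open, the fingers measure 130 mm over their backs; the gripper's body (75 mm by 190 mm) begins 47 mm behind the grasp point.
Start: joints at [1.111, 0.434, 0.025, 1.573, -0.012, 1.134, -0.075], TCP at [0.218, -0.586, 0.241] pointing down, gripper open.
Joint ranges: [-2.62, 2.62], [-0.44, 2.09], [-1.27, 1.32], [0.08, 2.57], [-1.32, 4.46], [0.12, 2], [-2.74, 2.74]. Speed limits (rad/s): [2.22, 2.22, 3.01, 3.01, 3.14, 3.14, 3.14].

### API

Orientations are given as a rotation vector (axis times angle).
In Python, from cell import sensors, vision, arm, nets gives the robot as it stands.
- The arm moves only by the shell command python3 -m handwheel 'ROWS' [FORCE]. ROWS is JSON, a list of rows, each an object of numbers: "tx", "ty", "tz": the shift along the tool's x, y, z in cm; "wx", "wy", "wz": the turn, a rotation vector about the tool's x, y, z in degrees; "claw": the opening, from 0 (shut) to 1 (fully open). A call has 1 to 12 rows; each row is the pose to reach, as a shift and turn from the pose commanded when the call began, along the tool's axes at that moment; what a row does not reach only later rows make up. A row lasts 1/12 s, in which the tool goes at most 41.7 mm and 7.16 degrees, less where a joint would pass 70% of its speed; a pose out of reach is approached as far as the arm can. A call with a gripper value outside its range is refused whole. The fingers move at their own pace and stop on an object; FORCE is the grip in N (left out, the last holds). Time passes only in rows, so rows that repeat a pose let the fingers close. It gives the time, the measured TCP pose, the force and the opening at its end, in the units of the state.
- sensors.observe(): the state, without advancing time (a new reading comes with each control period).
- vision.get_image(name): name is "scene" or "top" or "wrist"; returns (picture, depth): 384x512x3 uint8, blue, green, red; 384x512 float32, m along the optical axis (not along the pixel's ray), 0 where there is no reading.
- vision.camera_model(name): a dict with "K" (3x3 intrinsics, pixels), "xyz" and "attitude" of the camera in the world; the wrist camera has in their place "hand_eye" (4x4, takes a point from camera to tool coordinates, whose origin is the TCP and whose axes are the flange's). Camera axes: x right, y down, z forward; pixel columns grow to the right and rows downward; lengths in m; the calibration is good to about 2 mm. A picture is of the moment at which its call begins: read the wrist's pose just before it. camera_model takes no time and is no camera call.
- arm.sign_off(): hands the job in, once; it reports no verdict.
Trained networks look in the newest picture that a camera, given by its name, has taken for a name from the list of things; names that differ only in an ending like _2 or _b are one class to them, and where a whole thing is asked for, a point or a joint stands for the part that bears it (a point fixed in the world has none). Each returns a list of dicts, best first, with "score" (0 to 1); they miss things now and then, are a little off and sometimes report something else, mostly with a low value. They report only what shows in the picture. A call takes as long as a camera call. They do not tell look-alikes from the thing itself.
- nets.cut_out(label, camera): "region" (384x512 bool, what is visible of it) and "uv" ([column, row] in pixels, amid what is visible of it).
The state is a dict: "clock": time; "joints": joint angles; "dq": joint speeds; "joint_efforts": joint torques, N m; "position": TCP position; "ee_rot": TCP orientation; "force": force on the tool from outside, world axes, zero at the start; "ft_torque": the same for the moment, N m; "width": opening from 0.0 (shut) to 1.0 (fully open).
Only numpy, scipy, OpenCV 4.12 (cv2) and the standard library are available. Lean on these libraries where they do the work, as an engineer would, in place of code of your own. Each camera call takes 0.05 s, during which the arm holds its last target.

## Working session

There is one attempt and no reset: what is moved stays moved. The work goes in short steps, Python scripts to look and compute and a shell command to move; the robot and the scene stay as the last step left them, time stands still between calls to the robot, and variables do not carry over. Pictures are saved under pics/ and viewed, and the job is handed in when it is done.

```bash
ls; mkdir -p pics; cat > h.py <<'E'
import numpy as np, cv2
from scipy.spatial.transform import Rotation as R
from cell import sensors, vision, arm, nets
def rot(a):
    a=np.array(a,float)
    return a if a.shape==(3,3) else (R.from_rotvec(a).as_matrix() if a.size==3 else R.from_quat(a).as_matrix())
def campose(name,st=None):
    m=vision.camera_model(name);K=np.array(m['K'])
    if 'hand_eye' in m:
        st=st or sensors.observe();T=np.eye(4);T[:3,:3]=rot(st['ee_rot']);T[:3,3]=st['position'];T=T@np.array(m['hand_eye'])
    else:
        T=np.eye(4);T[:3,:3]=rot(m['attitude']);T[:3,3]=m['xyz']
    return K,T
def pts(depth,K,T,mask=None):
    v,u=np.nonzero((depth>0) if mask is None else (mask&(depth>0)))
    d=depth[v,u];p=np.c_[(u-K[0,2])/K[0,0]*d,(v-K[1,2])/K[1,1]*d,d]
    return p@T[:3,:3].T+T[:3,3],u,v
def proj(P,K,T):
    p=(np.atleast_2d(P)-T[:3,3])@T[:3,:3];q=p@K.T;return q[:,:2]/q[:,2:]
E
python3 - <<'E'
from h import *
s=sensors.observe();print(s)
for n in['scene','top','wrist']:
    print(n,vision.camera_model(n))
    im,d=vision.get_image(n);cv2.imwrite(f'pics/{n}0.png',im);np.savez(f'{n}0.npz',im=im,d=d)
E
```

```text
pics
{'clock': 0.0, 'joints': array([ 1.11140653,  0.43524378,  0.02497927,  1.57412215, -0.0115838 ,
        1.13400042, -0.07513995]), 'dq': array([-2.48400719e-04,  5.31824246e-04,  7.93749187e-04,  1.35224252e-03,
        2.99443550e-03, -8.51361362e-04,  2.29094573e-05]), 'joint_efforts': array([ 5.54249855e-04, -6.67858028e+01,  9.85089540e-01, -3.14466298e+01,
       -6.05250592e-02,  4.29440313e-02,  2.08971146e-04]), 'position': array([ 0.21805454, -0.58518889,  0.23992243]), 'ee_rot': array([-3.09022439e+00, -5.57030124e-01,  7.06447894e-04]), 'force': array([-0.24043425,  0.53199827, -0.00769976]), 'ft_torque': array([0.00272617, 0.000921  , 0.06049327]), 'width': 0.9989395290141918}
scene {'K': array([[385.29635906,   0.        , 259.45143581],
       [  0.        , 385.29635906, 188.746116  ],
       [  0.        ,   0.        ,   1.        ]]), 'xyz': array([ 0.84887593, -0.38293038,  0.89190932]), 'attitude': array([-2.37335356, -0.99569962,  0.30341458])}
top {'K': array([[372.59575401,   0.        , 254.00111231],
       [  0.        , 372.59575401, 182.65789793],
       [  0.        ,   0.        ,   1.        ]]), 'xyz': array([0.3825203 , 0.01443686, 1.05026966]), 'attitude': array([-2.18911322,  2.15635488, -0.10050127])}
wrist {'K': array([[342.00095531,   0.        , 252.54084796],
       [  0.        , 342.00095531, 193.44314998],
       [  0.        ,   0.        ,   1.        ]]), 'hand_eye': array([[ 3.77049064e-04, -9.51185987e-01, -3.08618010e-01,
         8.41272019e-02],
       [ 9.99999883e-01,  4.52193849e-04, -1.71964793e-04,
         1.41874132e-05],
       [ 3.03125668e-04, -3.08617909e-01,  9.51186046e-01,
        -1.44921396e-01],
       [ 0.00000000e+00,  0.00000000e+00,  0.00000000e+00,
         1.00000000e+00]])}
```

View pics/scene0.png

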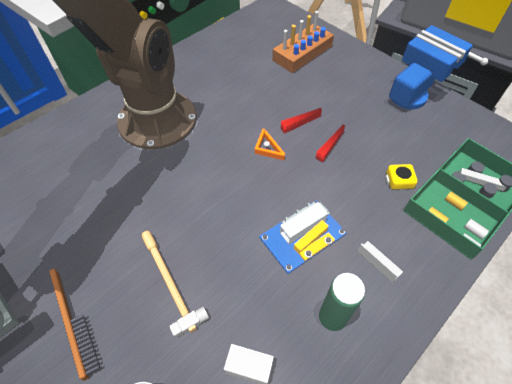

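View pics/top0.png

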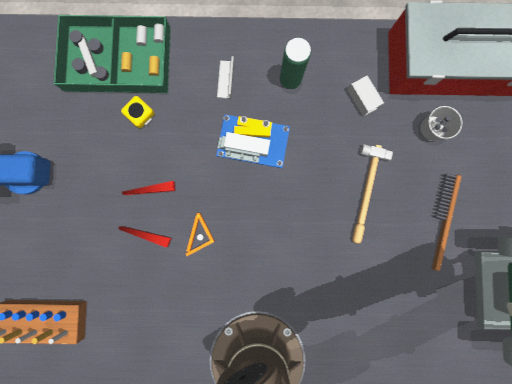

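View pics/wrist0.png

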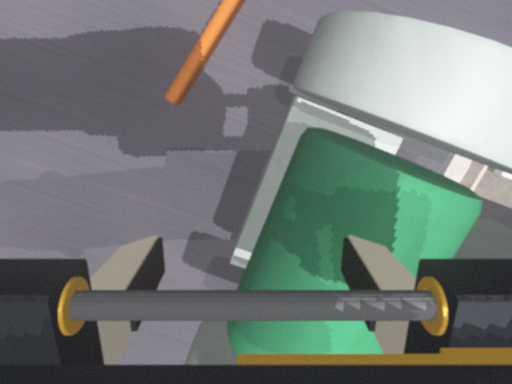

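The top view shows two red wedges at about (150,188) and (145,236); the first is farther from the base. The jig is at (253,140), with its block on the far side, and the hammer head is at (375,152). Next I'll measure positions.

```bash
cat > m.py <<'E'
from h import *
def red(im):
    b,g,r=[im[...,i].astype(int) for i in range(3)];return (r>110)&(g<70)&(b<70)
for n in['top','scene']:
    z=np.load(n+'0.npz');im,d=z['im'],z['d'];K,T=campose(n)
    b,g,r=[im[...,i].astype(int) for i in range(3)]
    masks={'red':red(im),'yellow':(r>200)&(g>150)&(b<80),'blue':(b>150)&(r<70)}
    for k,m in masks.items():
        nn,l,st,c=cv2.connectedComponentsWithStats(m.astype(np.uint8))
        for i in range(1,nn):
            if st[i,4]<60: continue
            P,u,v=pts(d,K,T,l==i)
            top=P[:,2].max()
            print(n,k,st[i,4],'uv',c[i].round(),'med',np.median(P,0).round(3),'z',np.percentile(P[:,2],[5,95]).round(3))
            if len(P)>50:
                box=cv2.minAreaRect((P[:,:2]*1000).astype(np.float32));print('   box',np.round(box[0]),np.round(box[1]),round(box[2],1))
E
python3 m.py
python3 - <<'E'
from h import *
for n in['top','scene']:
  vision.get_image(n)
  for l in ['hammer_head','tube_center','wedge_center','wedge_block']:
    for o in nets.cut_out(l,n)[:3]:
        z=np.load(n+'0.npz');K,T=campose(n)
        P,u,v=pts(z['d'],K,T,o['region'])
        print(n,l,round(o['score'],2),np.round(o['uv']),np.median(P,0).round(3),np.percentile(P[:,2],[5,95]).round(3), cv2.minAreaRect((P[:,:2]*1000).astype(np.float32)))
E
```

```text
top red 364 uv [153. 188.] med [0.457 0.289 0.032] z [0.011 0.035]
   box [459. 309.] [ 24. 142.] 7.6
top red 337 uv [150. 237.] med [0.327 0.292 0.032] z [0.023 0.035]
   box [326. 312.] [134.  28.] 77.0
top yellow 345 uv [137. 111.] med [0.673 0.344 0.037] z [0.03 0.04]
   box [682. 354.] [85. 63.] 45.9
top yellow 440 uv [252. 127.] med [0.631 0.024 0.033] z [0.016 0.037]
   box [635.  22.] [97. 52.] 81.8
top yellow 245 uv [199. 236.] med [0.327 0.169 0.022] z [0.003 0.025]
   box [336. 182.] [88. 81.] 28.8
top blue 78 uv [227. 127.] med [0.639 0.093 0.008] z [0.005 0.011]
   box [637.  94.] [43. 32.] 0.7
top blue 231 uv [276. 142.] med [ 0.6   -0.042  0.008] z [0.005 0.011]
   box [592. -47.] [ 44. 110.] 81.3
top blue 926 uv [ 16. 167.] med [0.502 0.625 0.109] z [0.099 0.113]
   box [510. 633.] [102.  92.] 89.8
top blue 167 uv [ 22. 189.] med [0.454 0.659 0.02 ] z [0.017 0.024]
   box [451. 662.] [96. 21.] 88.8
scene red 411 uv [300. 120.] med [0.333 0.3   0.027] z [0.004 0.035]
   box [336. 312.] [140.  26.] 70.4
scene red 315 uv [329. 145.] med [0.462 0.282 0.031] z [0.007 0.035
[... 1781 characters left out ...]
1), 75.48687744140625)
scene tube_center 0.78 [302. 223.] [0.59  0.028 0.048] [0.013 0.051] ((587.9154663085938, 42.763511657714844), (136.85113525390625, 47.37385940551758), 81.92115020751953)
scene wedge_center 0.94 [325. 145.] [0.46  0.283 0.032] [0.003 0.035] ((446.6294250488281, 312.0360107421875), (35.19074249267578, 156.91160583496094), 12.94237232208252)
scene wedge_center 0.84 [299. 122.] [0.332 0.298 0.028] [0.005 0.035] ((329.8903503417969, 313.4224853515625), (142.41897583007812, 27.89183235168457), 75.04269409179688)
scene wedge_block 0.62 [315. 242.] [0.635 0.019 0.026] [0.013 0.036] ((632.65673828125, 20.05987548828125), (101.77225494384766, 59.872802734375), 79.6025161743164)
```

```bash
cat >> h.py <<'E'
def goto(p,yaw,st=None):
    """shift (cm) and turn (deg) to tool-down pose with tool x at world yaw deg"""
    st=st or sensors.observe();R0=rot(st['ee_rot']);p=np.array(p,float)
    y=np.radians(yaw);x=np.array([np.cos(y),np.sin(y),0]);z=np.array([0,0,-1.]);Rt=np.c_[x,np.cross(z,x),z]
    t=R0.T@(p-st['position'])*100;w=np.degrees(R.from_matrix(R0.T@Rt).as_rotvec())
    print('t',t.round(2),'w',w.round(2));return t,w
def show():
    st=sensors.observe();R0=rot(st['ee_rot']);print('t=%.2f'%st['clock'],'p',st['position'].round(4),'yaw',np.degrees(np.arctan2(R0[1,0],R0[0,0])).round(2),'tz',R0[:,2].round(4),'F',st['force'].round(1),'w',round(st['width'],3),'q',st['joints'].round(2))
E
python3 -c "
from h import *
show();goto([.45,-.25,.22],60);goto([.55,.04,.22],85)"
```

```text
t=0.65 p [ 0.2183 -0.5857  0.2408] yaw 20.44 tz [ 0.e+00 -1.e-04 -1.e+00] F [-0.1  0.5  0. ] w 0.999 q [ 1.11  0.43  0.03  1.57 -0.01  1.13 -0.08]
t [ 33.44 -23.36   2.07] w [ 1.000e-02  0.000e+00 -3.956e+01]
t [ 52.93 -47.05   2.07] w [  0.     0.   -64.56]
```

```bash
python3 -m handwheel '[{"tx":3,"ty":-2,"tz":0.1,"wz":-3},{"tx":6.5,"ty":-4.5,"tz":0.4,"wz":-8},{"tx":10,"ty":-7,"tz":0.6,"wz":-13},{"tx":13.5,"ty":-9.5,"tz":0.8,"wz":-18},{"tx":17,"ty":-12,"tz":1,"wz":-23},{"tx":20.5,"ty":-14.5,"tz":1.2,"wz":-28},{"tx":24,"ty":-17,"tz":1.4,"wz":-33},{"tx":27,"ty":-19.5,"tz":1.6,"wz":-38},{"tx":30,"ty":-22,"tz":1.8,"wz":-42},{"tx":33,"ty":-24.5,"tz":2,"wz":-46},{"tx":36,"ty":-27,"tz":2,"wz":-49},{"tx":38,"ty":-29,"tz":2,"wz":-51}]'
python3 -c "
from h import *
show();goto([.55,.05,.20],85);im,d=vision.get_image('wrist');cv2.imwrite('pics/w1.png',im)"
```

```text
t=0.65 p [ 0.2183 -0.5857  0.2408] yaw 20.44 tz [ 0.e+00 -1.e-04 -1.e+00] F [-0.1  0.5  0. ] w 0.999 q [ 1.11  0.43  0.03  1.57 -0.01  1.13 -0.08]
t [ 53.28 -47.99   4.07] w [  0.     0.   -64.56]invalid input
```

View pics/w1.png

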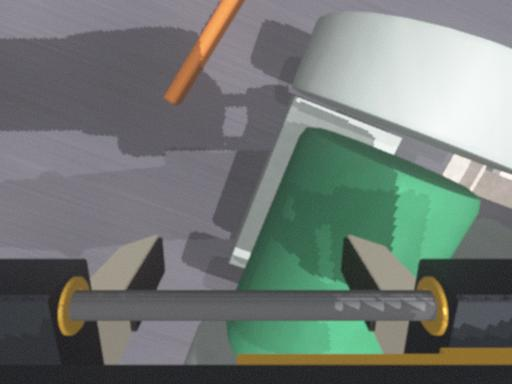

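The move was refused and the view hasn't changed. All keys are probably required, so I'll try that.

```bash
python3 -m handwheel '[{"tx":3,"ty":-2,"tz":0,"wx":0,"wy":0,"wz":-3,"claw":1}]'; python3 -m handwheel --help | head -20
```

```text
clock: 0.78
position: [0.2338, -0.5612, 0.2405]
ee_rot: [3.076, 0.623, -0.006]
force: [-0.8, -1.2, -0.0]
width: 1.001invalid input: not JSON, or not a number
```

```bash
python3 -m handwheel '[{"tx":3,"ty":-2.5,"tz":0.4,"wx":0,"wy":0,"wz":-5,"claw":1},{"tx":6.5,"ty":-5,"tz":0.6,"wx":0,"wy":0,"wz":-10,"claw":1},{"tx":9.5,"ty":-7.5,"tz":0.8,"wx":0,"wy":0,"wz":-15,"claw":1},{"tx":12.5,"ty":-10,"tz":1,"wx":0,"wy":0,"wz":-20,"claw":1},{"tx":15.5,"ty":-12.5,"tz":1.2,"wx":0,"wy":0,"wz":-25,"claw":1},{"tx":18.5,"ty":-15,"tz":1.4,"wx":0,"wy":0,"wz":-30,"claw":1},{"tx":21.5,"ty":-17.5,"tz":1.6,"wx":0,"wy":0,"wz":-35,"claw":1},{"tx":24.5,"ty":-20,"tz":2,"wx":0,"wy":0,"wz":-40,"claw":1},{"tx":27.5,"ty":-22.5,"tz":2,"wx":0,"wy":0,"wz":-44,"claw":1},{"tx":30.5,"ty":-25,"tz":2,"wx":0,"wy":0,"wz":-48,"claw":1},{"tx":33.5,"ty":-27.5,"tz":2,"wx":0,"wy":0,"wz":-52,"claw":1},{"tx":36,"ty":-30,"tz":2,"wx":0,"wy":0,"wz":-56,"claw":1}]'
python3 -c "
from h import *
show();goto([.56,.06,.20],82)"
```

```text
clock: 1.78
position: [0.4516, -0.1358, 0.2211]
ee_rot: [2.412, 2.012, 0.001]
force: [0.3, -0.5, 0.2]
width: 0.998
t=1.78 p [ 0.4516 -0.1358  0.2211] yaw 79.66 tz [ 1.3e-03 -1.0e-04 -1.0e+00] F [ 0.3 -0.5  0.2] w 0.998 q [ 0.53  0.24 -0.42  1.93  0.12  0.99 -0.12]
t [21.21  7.15  2.12] w [ 0.07 -0.01 -2.34]
```

```bash
python3 -m handwheel '[{"tx":3.5,"ty":1.2,"tz":0.5,"wx":0,"wy":0,"wz":-1,"claw":1},{"tx":7,"ty":2.4,"tz":1,"wx":0,"wy":0,"wz":-2,"claw":1},{"tx":10.5,"ty":3.6,"tz":1.5,"wx":0,"wy":0,"wz":-2.3,"claw":1},{"tx":14,"ty":4.8,"tz":2,"wx":0,"wy":0,"wz":-2.3,"claw":1},{"tx":17.5,"ty":6,"tz":2,"wx":0,"wy":0,"wz":-2.3,"claw":1},{"tx":20.5,"ty":7,"tz":2,"wx":0,"wy":0,"wz":-2.3,"claw":1},{"tx":20.5,"ty":7,"tz":2,"wx":0,"wy":0,"wz":-2.3,"claw":1},{"tx":20.5,"ty":7,"tz":2,"wx":0,"wy":0,"wz":-2.3,"claw":1}]'
python3 - <<'E'
from h import *
show();K,T=campose('wrist');im,d=vision.get_image('wrist');cv2.imwrite('pics/w1.png',im);np.savez('w1.npz',im=im,d=d,K=K,T=T)
E
```

```text
clock: 2.45
position: [0.5572, 0.0529, 0.2005]
ee_rot: [-2.371, -2.059, -0.001]
force: [-0.5, -0.9, -0.2]
width: 1.001
t=2.45 p [0.5572 0.0529 0.2005] yaw 81.95 tz [-0.     0.001 -1.   ] F [-0.5 -0.9 -0.2] w 1.001 q [ 0.16  0.41 -0.47  1.76  0.21  1.02 -0.53]
```

View pics/w1.png

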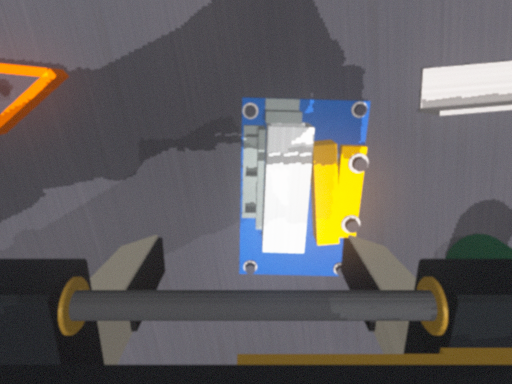

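```bash
cat >> h.py <<'E'
def ray(uv,K,T,z):
    uv=np.atleast_2d(uv).astype(float);d=np.c_[(uv[:,0]-K[0,2])/K[0,0],(uv[:,1]-K[1,2])/K[1,1],np.ones(len(uv))]@T[:3,:3].T
    return T[:3,3]+d*((z-T[2,3])/d[:,2])[:,None]
E
python3 - <<'E'
from h import *
z=np.load('w1.npz');im,d,K,T=[z[k] for k in('im','d','K','T')]
cv2.imwrite('pics/w1z.png',cv2.resize(im[85:290,225:385],None,fx=3.7,fy=2.9,interpolation=cv2.INTER_CUBIC)[:600])
P=ray([[242,99],[368,101],[240,274]],K,T,.008);print(P.round(4))
print(np.linalg.norm(P[0]-P[1]),np.linalg.norm(P[0]-P[2]))
# blue mask extents
b,g,r=[im[...,i].astype(int) for i in range(3)]
m=(b>110)&(r<60)&(b-g>40)
Q=ray(np.argwhere(m)[:,::-1],K,T,.008)
Q=Q[(abs(Q[:,0]-.6)<.12)&(abs(Q[:,1]-.04)<.14)]
best=None
for a in np.arange(78,86,.1):
    c,s=np.cos(np.radians(a)),np.sin(np.radians(a))
    ex=Q[:,0]*c+Q[:,1]*s; ey=-Q[:,0]*s+Q[:,1]*c
    lo,hi=np.percentile(ey,[.5,99.5]);l2,h2=np.percentile(ex,[.5,99.5])
    A=(hi-lo)*(h2-l2)
    if best is None or A<best[0]: best=(A,a,lo,hi,l2,h2)
print(best, best[3]-best[2],best[5]-best[4])
E
```

```text
[[ 0.5569  0.1231  0.008 ]
 [ 0.6756  0.1044  0.008 ]
 [ 0.5264 -0.0641  0.008 ]]
0.12016452190666041 0.1895751240975528
(np.float64(0.0026208831054007754), np.float64(81.99999999999977), np.float64(-0.6461228013156225), np.float64(-0.534297557331971), np.float64(0.17683943685751521), np.float64(0.20027674861320377)) 0.11182524398365146 0.023437311755688556
```

View pics/w1z.png

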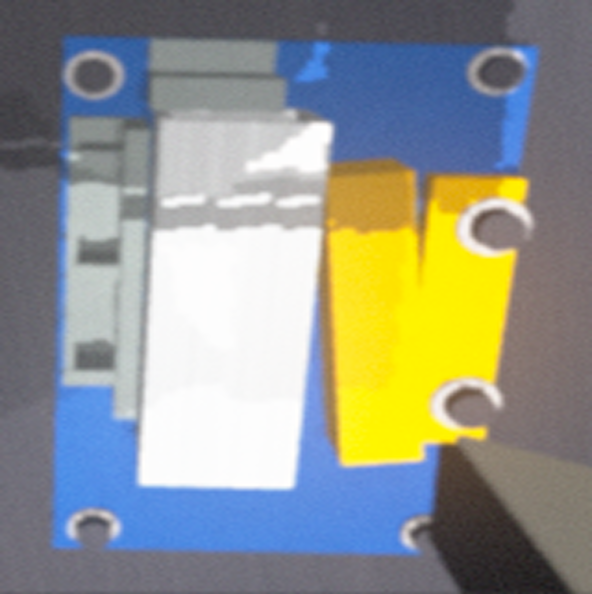

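```bash
cat > jigfit.py <<'E'
from h import *
z=np.load('w1.npz');im,d,K,T=[z[k] for k in('im','d','K','T')]
uv=[[242.6,97.8],[370.1,101.2],[239.9,274],[338.5,276]]
P=ray(uv,K,T,.008)[:,:2];J=np.array([[140,62],[140,-60],[-50,62]])/1e3
from scipy.optimize import least_squares
def f(x):
    a=x[2];M=np.array([[np.cos(a),-np.sin(a)],[np.sin(a),np.cos(a)]])
    r=(J@M.T+x[:2]-P[:3]).ravel()
    q=(P[3]-x[:2])@M
    return np.r_[r,q[0]+.05]
s=least_squares(f,[.58,-.02,1.43]);print('jig',s.x[:2].round(4),np.degrees(s.x[2]).round(2),(s.fun*1e3).round(1))
a=s.x[2];M=np.array([[np.cos(a),-np.sin(a)],[np.sin(a),np.cos(a)]])
np.savez('jig.npz',o=s.x[:2],a=a)
# tube corner top z=.048 ; block top z=.034 ; in jig coordinates
def jj(px,py,zz): 
    p=ray([[225+px/3.7,85+py/2.9]],K,T,zz)[0,:2];return ((p-s.x[:2])@M*1e3).round(1)
for n,px,py,zz in [('tube near fence',137,485,.048),('tube near gap',295,488,.048),('tube far gap',334,122,.048),('tube far fence',157,115,.048),('block near',340,465,.034),('blockfar',328,163,.034)]: print(n,jj(px,py,zz))
Pw,u,v=pts(d,K,T); q=(Pw[:,:2]-s.x[:2])@M*1e3
for n,(x0,x1,y0,y1) in {'tube':(10,80,5,35),'block':(10,80,-40,-25),'plate':(-40,-10,0,50)}.items():
    k=(q[:,0]>x0)&(q[:,0]<x1)&(q[:,1]>y0)&(q[:,1]<y1);print(n,np.percentile(Pw[k,2],[10,50,90]).round(4))
E
python3 jigfit.py
```

```text
jig [ 0.5957 -0.0245] 80.59 [-0.2 -0.3  0.2 -0.2  0.   0.3 -0.2]
tube near fence [-1.6 39.8]
tube near gap [-1.8 -1.6]
tube far gap [119.2  -2.1]
tube far fence [120.3  39.1]
block near [  0.1 -15.8]
blockfar [104.8  -4.3]
tube [0.0481 0.0489 0.0499]
block [0.0185 0.0344 0.0355]
plate [0.008  0.009  0.0101]
```

```bash
python3 -c "
from h import *
goto([.465,.27,.20],97)"
```

```text
t [ 20.38 -12.19   0.05] w [-3.000e-02  1.000e-02 -1.519e+01]
```

```bash
python3 -m handwheel '[{"tx":3.4,"ty":-2,"tz":0,"wx":0,"wy":0,"wz":-3,"claw":1},{"tx":6.8,"ty":-4,"tz":0,"wx":0,"wy":0,"wz":-6,"claw":1},{"tx":10.2,"ty":-6,"tz":0,"wx":0,"wy":0,"wz":-9,"claw":1},{"tx":13.6,"ty":-8,"tz":0,"wx":0,"wy":0,"wz":-12,"claw":1},{"tx":17,"ty":-10,"tz":0,"wx":0,"wy":0,"wz":-15,"claw":1},{"tx":20,"ty":-12,"tz":0,"wx":0,"wy":0,"wz":-15,"claw":1},{"tx":20,"ty":-12,"tz":0,"wx":0,"wy":0,"wz":-15,"claw":1},{"tx":20,"ty":-12,"tz":0,"wx":0,"wy":0,"wz":-15,"claw":1}]'
python3 - <<'E'
from h import *
show();K,T=campose('wrist');im,d=vision.get_image('wrist');cv2.imwrite('pics/w2.png',im);np.savez('w2.npz',im=im,d=d,K=K,T=T)
b,g,r=[im[...,i].astype(int) for i in range(3)];m=(r>90)&(g<80)&(b<80)&(r-g>60)
n,l,s,c=cv2.connectedComponentsWithStats(m.astype(np.uint8))
for i in range(1,n):
    if s[i,4]>200:
        P,u,v=pts(d,K,T,l==i);print(s[i],c[i],np.percentile(P[:,2],[5,50,90,95]))
E
```

```text
clock: 3.17
position: [0.4658, 0.2664, 0.201]
ee_rot: [2.084, 2.35, 0.0]
force: [0.1, -0.7, -1.0]
width: 1.001
t=3.17 p [0.4658 0.2664 0.201 ] yaw 96.88 tz [ 3.e-04 -2.e-04 -1.e+00] F [ 0.1 -0.7 -1. ] w 1.001 q [-0.17  0.4  -0.59  1.8   0.26  1.02 -0.75]
[  78   25   70  157 4463] [114.44835313 109.31548286] [0.0071206  0.0324799  0.03376807 0.03407638]
[ 240   47   25  155 2726] [249.3866471  135.82611886] [0.0317062  0.03293628 0.03388581 0.03414959]
```

View pics/w2.png

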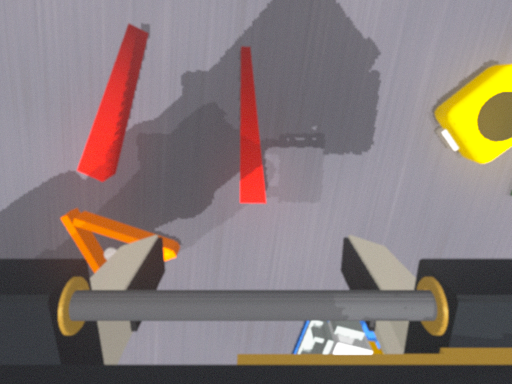

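```bash
python3 - <<'E'
from h import *
z=np.load('w2.npz');im,d,K,T=[z[k] for k in('im','d','K','T')]
b,g,r=[im[...,i].astype(int) for i in range(3)]
m=(r>90)&(g<80)&(b<80)&(r-g>60);m[:,:236]=0;m[:,275:]=0
P,u,v=pts(d,K,T,m); 
for row in range(50,204,25):
    c=np.nonzero(m[row])[0];print(row,c.min(),c.max(),im[row,c.min()-2:c.max()+3,2])
vv=np.nonzero(m.any(1))[0];print(vv.min(),vv.max())
rows=np.arange(55,198);L=np.array([np.nonzero(m[k])[0].min()-.5 for k in rows]);Rr=np.array([np.nonzero(m[k])[0].max()+.5 for k in rows])
pl=np.polyfit(rows,L,1);pr=np.polyfit(rows,Rr,1)
r0,r1=vv.min()-.5,vv.max()+.5
uv=[[np.polyval(pl,r0),r0],[np.polyval(pr,r0),r0],[np.polyval(pl,r1),r1],[np.polyval(pr,r1),r1]]
W=ray(uv,K,T,.032);print(W.round(4))
print('len',np.linalg.norm(W[0]-W[2]),'thin',np.linalg.norm(W[0]-W[1]),'thick',np.linalg.norm(W[2]-W[3]))
dx=W[0]-W[2];print('straight yaw',np.degrees(np.arctan2(dx[1],dx[0])));dx=W[1]-W[3];print('slope yaw',np.degrees(np.arctan2(dx[1],dx[0])))
E
```

```text
50 241 249 [108 119 128 136 137 135 138 139 141 140 139 128 115]
75 241 252 [104 122 143 154 153 153 153 151 153 154 156 155 153 148 130 117]
100 240 255 [102 112 135 165 166 173 169 168 167 171 167 169 165 176 172 170 167 154
 125 113]
125 240 257 [110 120 149 179 189 188 188 191 186 187 189 188 188 184 184 187 187 190
 190 178 148 121]
150 240 260 [105 120 154 175 186 182 180 183 185 184 186 184 187 182 184 184 182 184
 188 187 184 177 162 129 104]
175 241 262 [165 186 198 198 194 203 205 225 242 246 251 253 253 253 253 253 253 253
 253 252 253 253 253 251 213 144]
200 241 264 [223 255 255 255 255 255 255 255 255 255 255 255 255 255 255 255 255 255
 255 255 255 255 255 255 255 255 253 223]
47 201
[[0.4419 0.3774 0.032 ]
 [0.45   0.3784 0.032 ]
 [0.4567 0.2391 0.032 ]
 [0.4816 0.2421 0.032 ]]
len 0.13907003831532627 thin 0.00814549388456699 thick 0.025002299181501503
straight yaw 96.13087827287272
slope yaw 103.05260936919821
```

```bash
python3 -c "
from h import *
goto([.4609,.2894,.0185],99.6)"
```

```text
t [ 2.57 -0.31 18.22] w [ 0.01  0.08 -2.89]
```

```bash
python3 -m handwheel '[{"tx":1.5,"ty":-0.3,"tz":3,"wx":0,"wy":0,"wz":-2.9,"claw":1},{"tx":2.6,"ty":-0.3,"tz":6,"wx":0,"wy":0,"wz":-2.9,"claw":1},{"tx":2.6,"ty":-0.3,"tz":9,"wx":0,"wy":0,"wz":-2.9,"claw":1},{"tx":2.6,"ty":-0.3,"tz":11.5,"wx":0,"wy":0,"wz":-2.9,"claw":1},{"tx":2.6,"ty":-0.3,"tz":12,"wx":0,"wy":0,"wz":-2.9,"claw":1},{"tx":2.6,"ty":-0.3,"tz":12,"wx":0,"wy":0,"wz":-2.9,"claw":1}]'
python3 - <<'E'
from h import *
show();goto([.4609,.2894,.0185],99.6);K,T=campose('wrist');im,d=vision.get_image('wrist');cv2.imwrite('pics/w3.png',im)
P=[[.4419,.3774,.032],[.45,.3784,.032],[.4567,.2391,.032],[.4816,.2421,.032]];print(proj(P,K,T).round(0))
E
```

```text
clock: 3.72
position: [0.4609, 0.2884, 0.0793]
ee_rot: [2.031, 2.397, -0.006]
force: [0.5, 0.3, -0.2]
width: 0.999
t=3.72 p [0.4609 0.2884 0.0793] yaw 99.47 tz [-0.0026 -0.0031 -1.    ] F [ 0.5  0.3 -0.2] w 0.999 q [-0.27  0.56 -0.54  1.91  0.4   0.78 -0.86]
t [0.12 0.04 6.08] w [-0.17  0.15 -0.13]
[[245.  69.]
 [260.  69.]
 [234. 295.]
 [272. 296.]]
```

View pics/w3.png

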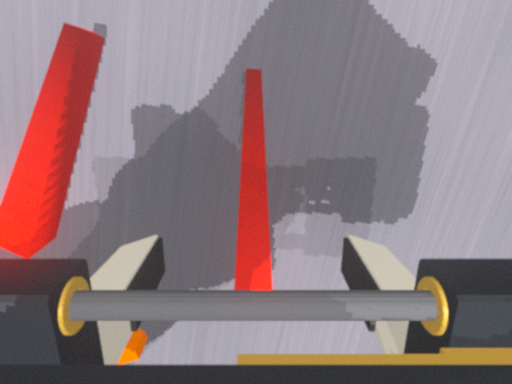

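The wedge's thin end is at (254,69), where I predicted it, so I'll descend and grip.

```bash
python3 -m handwheel '[{"tx":0.1,"ty":0,"tz":2,"wx":0,"wy":0,"wz":0,"claw":1},{"tx":0.1,"ty":0,"tz":4,"wx":0,"wy":0,"wz":0,"claw":1},{"tx":0.1,"ty":0,"tz":5.5,"wx":0,"wy":0,"wz":0,"claw":1},{"tx":0.1,"ty":0,"tz":6.1,"wx":0,"wy":0,"wz":0,"claw":1},{"tx":0.1,"ty":0,"tz":6.1,"wx":0,"wy":0,"wz":0,"claw":0.6},{"tx":0.1,"ty":0,"tz":6.1,"wx":0,"wy":0,"wz":0,"claw":0},{"tx":0.1,"ty":0,"tz":6.1,"wx":0,"wy":0,"wz":0,"claw":0},{"tx":0.1,"ty":0,"tz":6.1,"wx":0,"wy":0,"wz":0,"claw":0},{"tx":0.1,"ty":0,"tz":6.1,"wx":0,"wy":0,"wz":0,"claw":0},{"tx":0.1,"ty":0,"tz":6.1,"wx":0,"wy":0,"wz":0,"claw":0}]' 30
python3 -c "
from h import *
show()"
```

```text
clock: 4.6
position: [0.4609, 0.2925, 0.0203]
ee_rot: [2.027, 2.4, 0.001]
force: [-0.7, -0.6, -0.0]
width: 0.609
t=4.60 p [0.4609 0.2925 0.0203] yaw 99.63 tz [ 8.e-04  4.e-04 -1.e+00] F [-0.7 -0.6 -0. ] w 0.609 q [-0.32  0.64 -0.48  1.95  0.47  0.66 -0.93]
```

```bash
python3 -m handwheel '[{"tx":0,"ty":0,"tz":0,"wx":0,"wy":0,"wz":0,"claw":0},{"tx":0,"ty":0,"tz":0,"wx":0,"wy":0,"wz":0,"claw":0},{"tx":0,"ty":0,"tz":0,"wx":0,"wy":0,"wz":0,"claw":0},{"tx":0,"ty":0,"tz":0,"wx":0,"wy":0,"wz":0,"claw":0},{"tx":0,"ty":0,"tz":0,"wx":0,"wy":0,"wz":0,"claw":0},{"tx":0,"ty":0,"tz":0,"wx":0,"wy":0,"wz":0,"claw":0}]' 30
python3 -c "
from h import *
show()"
```

```text
clock: 5.1
position: [0.4605, 0.2923, 0.0197]
ee_rot: [-2.027, -2.4, 0.0]
force: [0.0, -0.3, 0.8]
width: 0.211
t=5.10 p [0.4605 0.2923 0.0197] yaw 99.64 tz [-1.e-04 -1.e-04 -1.e+00] F [ 0.  -0.3  0.8] w 0.211 q [-0.32  0.64 -0.48  1.95  0.47  0.66 -0.93]
```

```bash
python3 -m handwheel '[{"tx":0,"ty":0,"tz":0,"wx":0,"wy":0,"wz":0,"claw":0},{"tx":0,"ty":0,"tz":-1.5,"wx":0,"wy":0,"wz":0,"claw":0},{"tx":0,"ty":0,"tz":-4,"wx":0,"wy":0,"wz":0,"claw":0},{"tx":0,"ty":0,"tz":-7,"wx":0,"wy":0,"wz":0,"claw":0},{"tx":0,"ty":0,"tz":-10,"wx":0,"wy":0,"wz":0,"claw":0},{"tx":0,"ty":0,"tz":-11,"wx":0,"wy":0,"wz":0,"claw":0},{"tx":0,"ty":0,"tz":-11,"wx":0,"wy":0,"wz":0,"claw":0},{"tx":0,"ty":0,"tz":-11,"wx":0,"wy":0,"wz":0,"claw":0}]' 45
python3 - <<'E'
from h import *
show();K,T=campose('wrist');im,d=vision.get_image('wrist');cv2.imwrite('pics/w4.png',im)
np.savez('w4.npz',im=im,d=d,K=K,T=T)
m=vision.camera_model('wrist');He=np.array(m['hand_eye'])
b,g,r=[im[...,i].astype(int) for i in range(3)];k=(r>90)&(g<80)&(b<80)&(r-g>60);k[:,:200]=0;k[:,310:]=0
P,u,v=pts(d,K,He,k);print(np.percentile(P,[1,50,99],axis=0).round(4))
for row in range(30,290,20):
    c=np.nonzero(k[row])[0]
    if len(c):
        q=ray([[c.min()-.5,row],[c.max()+.5,row]],K,He,-(.032-.0197));print(row,c.min(),c.max(),q.round(4)[:,:2].tolist())
print('rows',np.nonzero(k.any(1))[0][[0,-1]])
E
```

```text
clock: 5.77
position: [0.4604, 0.2917, 0.1288]
ee_rot: [2.027, 2.4, -0.001]
force: [0.1, -0.2, -5.8]
width: 0.207
t=5.77 p [0.4604 0.2917 0.1288] yaw 99.62 tz [-3.e-04 -8.e-04 -1.e+00] F [ 0.1 -0.2 -5.8] w 0.207 q [-0.24  0.5  -0.57  1.86  0.34  0.88 -0.82]
[[-0.0371 -0.0096 -0.0144]
 [ 0.0286  0.0002 -0.013 ]
 [ 0.0853  0.0096 -0.0114]]
90 242 264 [[0.0814, -0.004], [0.0814, 0.0045]]
110 241 265 [[0.0742, -0.0045], [0.0742, 0.005]]
130 240 266 [[0.0667, -0.0049], [0.0667, 0.0054]]
150 239 267 [[0.0589, -0.0054], [0.0589, 0.0059]]
170 238 268 [[0.0509, -0.0059], [0.0509, 0.0064]]
190 237 269 [[0.0425, -0.0064], [0.0425, 0.007]]
210 236 269 [[0.0338, -0.007], [0.0339, 0.0071]]
230 235 270 [[0.0248, -0.0075], [0.0248, 0.0077]]
250 233 272 [[0.0155, -0.0085], [0.0155, 0.0087]]
270 231 273 [[0.0057, -0.0096], [0.0057, 0.0093]]
rows [ 75 352]
```

View pics/w4.png

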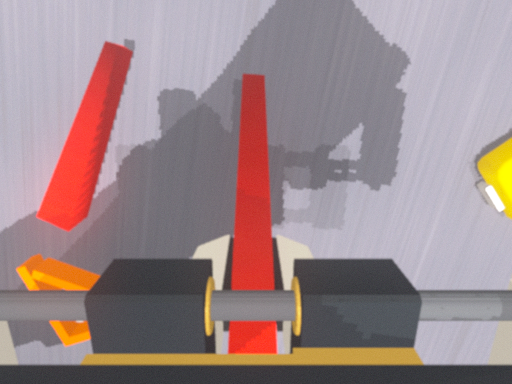

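```bash
cat >> h.py <<'E'
def J(x,y):
    z=np.load('jig.npz');a=z['a'];return z['o']+np.array([np.cos(a)*x-np.sin(a)*y,np.sin(a)*x+np.cos(a)*y])/1e3
def wedge_tcp(s,yf,psi,c=(.0866,-.0037)):
    p=np.radians(psi);return J(s,yf)-c[0]*np.array([np.cos(p),np.sin(p)])-c[1]*np.array([np.sin(p),-np.cos(p)])
E
python3 -c "
from h import *
a=wedge_tcp(-15,-2.7,84.1);b=wedge_tcp(47,-2.7,84.1);print(a,b);goto([*a,.12],84.1)"
```

```text
[ 0.59067258 -0.12627896] [ 0.60080504 -0.06511252]
t [-43.35   5.92   0.85] w [-0.11  0.1  15.52]
```

```bash
python3 -m handwheel '[{"tx":-2.5,"ty":0.3,"tz":0,"wx":0,"wy":0,"wz":1.5,"claw":0},{"tx":-6.5,"ty":0.8,"tz":0,"wx":0,"wy":0,"wz":3,"claw":0},{"tx":-10.5,"ty":1.3,"tz":0,"wx":0,"wy":0,"wz":5,"claw":0},{"tx":-14.5,"ty":1.8,"tz":0,"wx":0,"wy":0,"wz":7,"claw":0},{"tx":-18.5,"ty":2.3,"tz":0,"wx":0,"wy":0,"wz":9,"claw":0},{"tx":-22.5,"ty":2.9,"tz":0,"wx":0,"wy":0,"wz":11,"claw":0},{"tx":-26.5,"ty":3.5,"tz":0,"wx":0,"wy":0,"wz":13,"claw":0},{"tx":-30.5,"ty":4.1,"tz":0,"wx":0,"wy":0,"wz":15,"claw":0},{"tx":-34.5,"ty":4.7,"tz":0,"wx":0,"wy":0,"wz":15.5,"claw":0},{"tx":-38,"ty":5.2,"tz":0,"wx":0,"wy":0,"wz":15.5,"claw":0},{"tx":-41.5,"ty":5.7,"tz":0,"wx":0,"wy":0,"wz":15.5,"claw":0},{"tx":-43.3,"ty":5.9,"tz":0,"wx":0,"wy":0,"wz":15.5,"claw":0}]'
python3 -m handwheel '[{"tx":0,"ty":0,"tz":0,"wx":0,"wy":0,"wz":0,"claw":0},{"tx":0,"ty":0,"tz":0,"wx":0,"wy":0,"wz":0,"claw":0},{"tx":0,"ty":0,"tz":0,"wx":0,"wy":0,"wz":0,"claw":0},{"tx":0,"ty":0,"tz":0,"wx":0,"wy":0,"wz":0,"claw":0}]'
python3 -c "
from h import *
show()
a=wedge_tcp(-15,-2.7,84.1);goto([*a,.0292],84.1);im,d=vision.get_image('wrist');cv2.imwrite('pics/w5.png',im);K,T=campose('wrist')
np.savez('w5.npz',im=im,d=d,K=K,T=T)"
```

```text
clock: 6.82
position: [0.5905, -0.1308, 0.1267]
ee_rot: [-2.337, -2.099, 0.007]
force: [0.6, -0.4, -5.6]
width: 0.205
clock: 7.15
position: [0.5904, -0.123, 0.1285]
ee_rot: [-2.328, -2.106, 0.001]
force: [0.1, 1.1, -5.5]
width: 0.208
t=7.15 p [ 0.5904 -0.123   0.1285] yaw 84.26 tz [-0.002  0.001 -1.   ] F [ 0.1  1.1 -5.5] w 0.208 q [ 0.42  0.56 -0.45  1.73  0.29  0.93 -0.24]
t [-0.33  0.08  9.93] w [-0.12 -0.05  0.16]
```

View pics/w5.png

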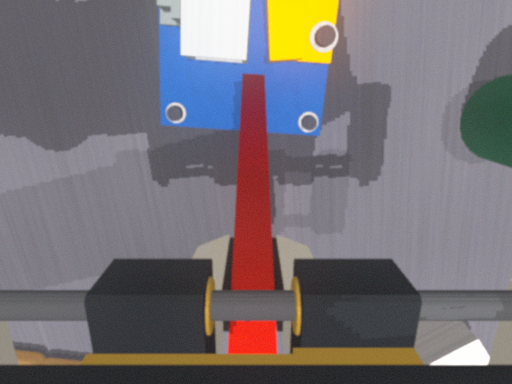

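```bash
python3 - <<'E'
from h import *
show()
z=np.load('w5.npz');K,T=z['K'],z['T']
for x,y,zz in[(-50,62,.008),(-50,-60,.008),(0,-17.4,.034),(-1.8,-1.6,.048),(-1.6,39.8,.048)]: print((x,y),proj([*J(x,y),zz],K,T).round(1))
im=z['im'];cv2.imwrite('pics/w5z.png',cv2.resize(im[0:145,150:350],None,fx=4,fy=4,interpolation=cv2.INTER_CUBIC))
E
```

```text
t=7.20 p [ 0.5907 -0.123   0.1289] yaw 84.27 tz [-1.4e-03  8.0e-04 -1.0e+00] F [-0.7 -0.7 -4.9] w 0.207 q [ 0.42  0.56 -0.45  1.72  0.29  0.93 -0.24]
(-50, 62) [[161.7 125.7]]
(-50, -60) [[319.6 136.1]]
(0, -17.4) [[271.8  61.3]]
(-1.8, -1.6) [[247.2  61.3]]
(-1.6, 39.8) [[180.   56.3]]
```

View pics/w5z.png

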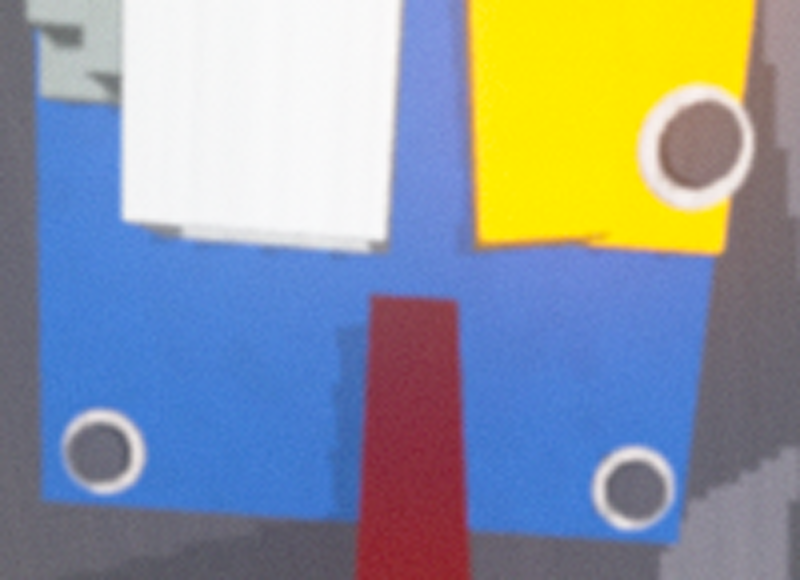

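```bash
python3 -m handwheel '[{"tx":-0.4,"ty":0,"tz":2.5,"wx":0,"wy":0,"wz":0.2,"claw":0},{"tx":-0.4,"ty":0,"tz":5,"wx":0,"wy":0,"wz":0.2,"claw":0},{"tx":-0.4,"ty":0,"tz":7,"wx":0,"wy":0,"wz":0.2,"claw":0},{"tx":-0.4,"ty":0,"tz":8.5,"wx":0,"wy":0,"wz":0.2,"claw":0},{"tx":-0.4,"ty":0,"tz":9.5,"wx":0,"wy":0,"wz":0.2,"claw":0},{"tx":-0.4,"ty":0,"tz":9.9,"wx":0,"wy":0,"wz":0.2,"claw":0},{"tx":-0.4,"ty":0,"tz":9.9,"wx":0,"wy":0,"wz":0.2,"claw":0},{"tx":-0.4,"ty":0,"tz":9.9,"wx":0,"wy":0,"wz":0.2,"claw":0}]'
python3 -c "
from h import *
show()
a=wedge_tcp(42,-2.1,84.1);goto([*a,.0292],84.1);a=wedge_tcp(-15,-2.1,84.1);goto([*a,.0292],84.1)
im,d=vision.get_image('wrist');K,T=campose('wrist')
print(proj([*J(0,-17.4),.034],K,T),proj([*J(0,-1.6),.048],K,T))
cv2.imwrite('pics/w6z.png',cv2.resize(im[0:145,150:350],None,fx=4,fy=4,interpolation=cv2.INTER_CUBIC))"
```

```text
clock: 7.87
position: [0.5914, -0.1283, 0.0314]
ee_rot: [2.335, 2.101, 0.001]
force: [0.6, -0.3, -4.2]
width: 0.209
t=7.87 p [ 0.5914 -0.1283  0.0314] yaw 83.97 tz [ 9.e-04 -1.e-04 -1.e+00] F [ 0.6 -0.3 -4.2] w 0.209 q [ 0.39  0.68 -0.39  1.79  0.36  0.74 -0.3 ]
t [5.89 0.19 0.22] w [ 0.05 -0.   -0.13]
t [ 0.2  -0.15  0.22] w [ 0.05 -0.   -0.13]
[[279.91291798  30.84086026]] [[236.81058222  21.89491322]]
```

View pics/w6z.png

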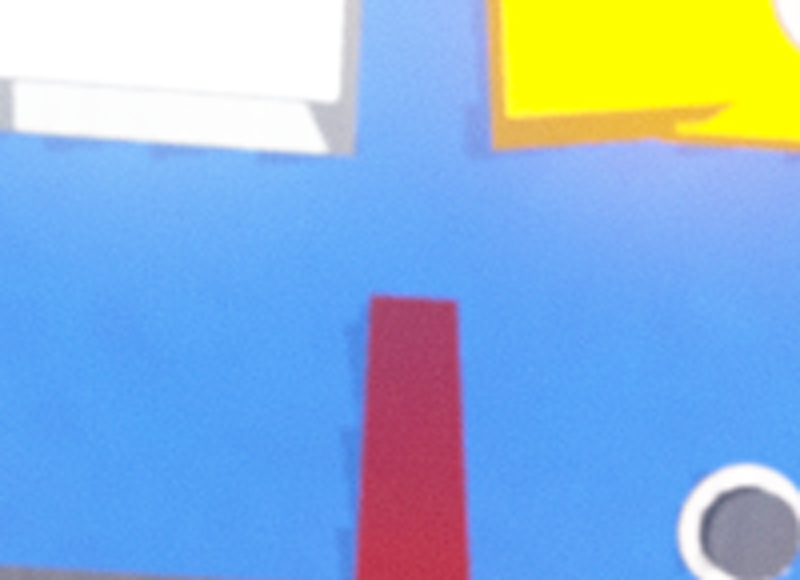

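```bash
python3 - <<'E'
from h import *
K,T=campose('wrist');z=np.load('jig.npz');a=z['a'];M=np.array([[np.cos(a),-np.sin(a)],[np.sin(a),np.cos(a)]])
jj=lambda px,py,zz:(((ray([[150+px/4,py/4]],K,T,zz)[0,:2])-z['o'])@M*1e3).round(2)
for n,px,py,zz in[('tube top',337,102,.048),('tube bot',355,153,.008),('blk top',507,118,.034),('blk bot',493,150,.008),('wedge straight',371,296,.0435),('wedge slope',457,300,.0435)]:print(n,jj(px,py,zz))
E
```

```text
tube top [-1.16 -0.78]
tube bot [-0.62 -0.8 ]
blk top [  0.39 -16.16]
blk bot [  0.61 -16.35]
wedge straight [-16.51  -4.34]
wedge slope [-16.39 -12.25]
```

```bash
python3 -m handwheel '[{"tx":0,"ty":-0.2,"tz":0.1,"wx":0,"wy":0,"wz":-0.1,"claw":0},{"tx":0.8,"ty":-0.2,"tz":0.2,"wx":0,"wy":0,"wz":-0.1,"claw":0},{"tx":1.6,"ty":-0.14,"tz":0.2,"wx":0,"wy":0,"wz":-0.1,"claw":0},{"tx":2.2,"ty":-0.1,"tz":0.2,"wx":0,"wy":0,"wz":-0.1,"claw":0},{"tx":2.8,"ty":-0.07,"tz":0.2,"wx":0,"wy":0,"wz":-0.1,"claw":0},{"tx":3.4,"ty":-0.04,"tz":0.2,"wx":0,"wy":0,"wz":-0.1,"claw":0},{"tx":3.4,"ty":-0.04,"tz":0.2,"wx":0,"wy":0,"wz":-0.1,"claw":0}]'
python3 - <<'E'
from h import *
show()
im,d=vision.get_image('wrist');K,T=campose('wrist');np.savez('w7.npz',K=K,T=T)
cv2.imwrite('pics/w7z.png',cv2.resize(im[0:145,150:350],None,fx=4,fy=4,interpolation=cv2.INTER_CUBIC))
E
```

```text
clock: 8.5
position: [0.5945, -0.0924, 0.0289]
ee_rot: [-2.331, -2.105, -0.002]
force: [-0.3, 0.2, -5.0]
width: 0.214
t=8.50 p [ 0.5945 -0.0924  0.0289] yaw 84.17 tz [ 6.0e-04  1.2e-03 -1.0e+00] F [-0.3  0.2 -5. ] w 0.214 q [ 0.33  0.68 -0.39  1.8   0.36  0.73 -0.36]
```

View pics/w7z.png

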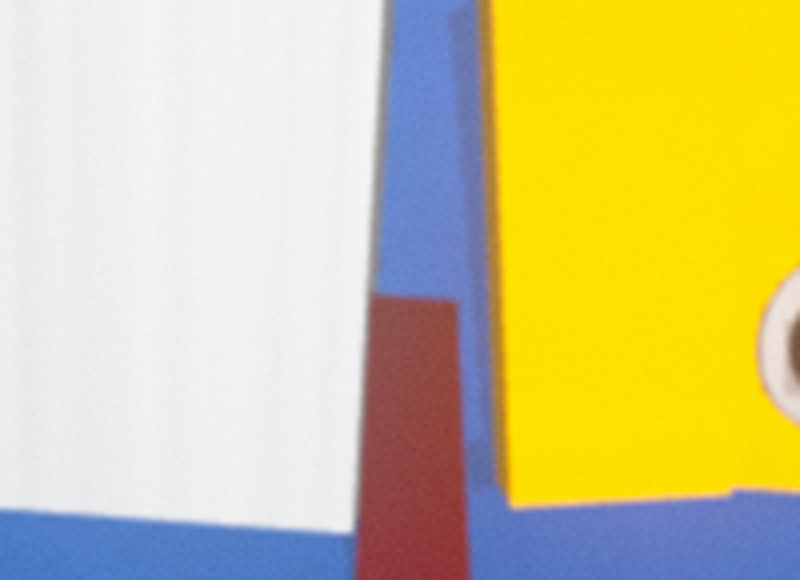

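```bash
python3 - <<'E'
from h import *
w=np.load('w7.npz');K,T=w['K'],w['T'];z=np.load('jig.npz');a=z['a'];M=np.array([[np.cos(a),-np.sin(a)],[np.sin(a),np.cos(a)]])
jj=lambda px,py,zz:(((ray([[150+px/4,py/4]],K,T,zz)[0,:2])-z['o'])@M*1e3).round(2)
for n,px,py,zz in[('tube top',374,300,.048),('tube top0',385,0,.048),('tubebot0',392,0,.008),('tubenear',352,533,.048),('wedge straight',373,296,.0412),('wedge slope',457,300,.0412),('blk',500,300,.034),('blk',510,507,.034),('blk0',483,0,.034)]:print(n,jj(px,py,zz))
E
```

```text
tube top [17.95 -1.43]
tube top0 [41.14 -1.07]
tubebot0 [49.32 -0.65]
tubenear [-2.28 -0.51]
wedge straight [18.42 -1.14]
wedge slope [18.55 -8.83]
blk [ 18.97 -13.2 ]
blk [ -0.66 -15.84]
blk0 [44.54 -9.54]
```

```bash
python3 -m handwheel '[{"tx":0.4,"ty":0.07,"tz":0,"wx":0,"wy":0,"wz":0,"claw":0},{"tx":1,"ty":0.1,"tz":0,"wx":0,"wy":0,"wz":0,"claw":0},{"tx":1.6,"ty":0.14,"tz":0,"wx":0,"wy":0,"wz":0,"claw":0},{"tx":2.1,"ty":0.17,"tz":0,"wx":0,"wy":0,"wz":0,"claw":0},{"tx":2.4,"ty":0.19,"tz":0,"wx":0,"wy":0,"wz":0,"claw":0},{"tx":2.4,"ty":0.19,"tz":0,"wx":0,"wy":0,"wz":0,"claw":0},{"tx":2.4,"ty":0.19,"tz":0.1,"wx":0,"wy":0,"wz":0,"claw":0},{"tx":2.4,"ty":0.19,"tz":0.15,"wx":0,"wy":0,"wz":0,"claw":0}]'
python3 - <<'E'
from h import *
show()
im,d=vision.get_image('wrist');K,T=campose('wrist');np.savez('w8.npz',K=K,T=T)
cv2.imwrite('pics/w8z.png',cv2.resize(im[0:145,150:350],None,fx=4,fy=4,interpolation=cv2.INTER_CUBIC))
E
```

```text
clock: 9.22
position: [0.5986, -0.0711, 0.0276]
ee_rot: [2.334, 2.103, 0.0]
force: [-2.8, 1.3, 6.5]
width: 0.207
t=9.22 p [ 0.5986 -0.0711  0.0276] yaw 84.03 tz [ 4.e-04 -0.e+00 -1.e+00] F [-2.8  1.3  6.5] w 0.207 q [ 0.29  0.68 -0.39  1.8   0.36  0.73 -0.39]
```

View pics/w8z.png

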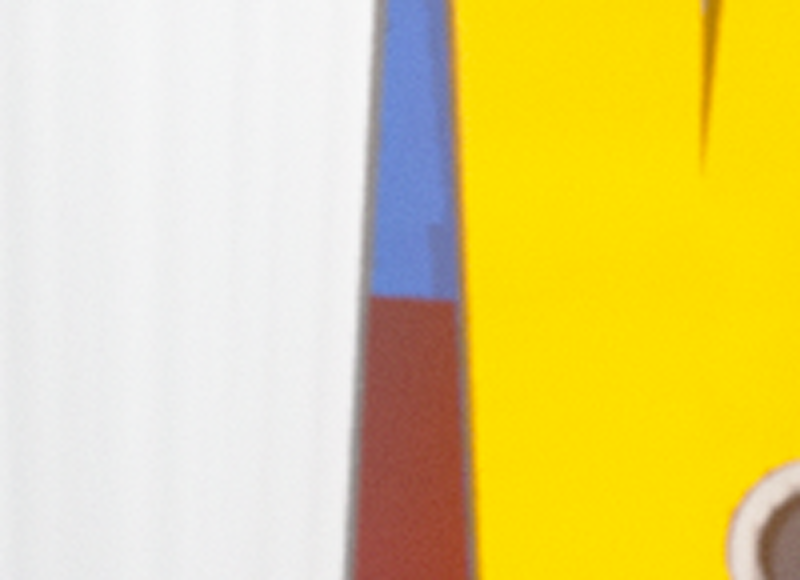

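```bash
python3 -m handwheel '[{"tx":0,"ty":0,"tz":0,"wx":0,"wy":0,"wz":0,"claw":0.25},{"tx":0,"ty":0,"tz":0,"wx":0,"wy":0,"wz":0,"claw":0.45},{"tx":0,"ty":0,"tz":0,"wx":0,"wy":0,"wz":0,"claw":0.45},{"tx":0,"ty":0,"tz":0,"wx":0,"wy":0,"wz":0,"claw":0.45},{"tx":0,"ty":0,"tz":0,"wx":0,"wy":0,"wz":0,"claw":0.45},{"tx":0,"ty":0,"tz":-1,"wx":0,"wy":0,"wz":0,"claw":0.45},{"tx":0,"ty":0,"tz":-4,"wx":0,"wy":0,"wz":0,"claw":0.45},{"tx":0,"ty":0,"tz":-8,"wx":0,"wy":0,"wz":0,"claw":0.45},{"tx":-2,"ty":0,"tz":-12,"wx":0,"wy":0,"wz":0,"claw":0.6},{"tx":-6,"ty":0,"tz":-14,"wx":0,"wy":0,"wz":0,"claw":0.8},{"tx":-10,"ty":0,"tz":-15,"wx":0,"wy":0,"wz":0,"claw":1},{"tx":-12,"ty":0,"tz":-15,"wx":0,"wy":0,"wz":0,"claw":1}]'
python3 - <<'E'
from h import *
show()
K,T=campose('wrist');im,d=vision.get_image('wrist');np.savez('w9.npz',K=K,T=T,im=im,d=d)
cv2.imwrite('pics/w9.png',im)
E
```

```text
clock: 10.27
position: [0.5867, -0.1952, 0.1814]
ee_rot: [2.332, 2.096, 0.002]
force: [0.9, -1.4, -0.0]
width: 0.694
t=10.27 p [ 0.5867 -0.1952  0.1814] yaw 83.89 tz [ 0.005  -0.0037 -1.    ] F [ 0.9 -1.4 -0. ] w 0.694 q [ 0.53  0.52 -0.44  1.64  0.25  1.04 -0.09]
```

View pics/w9.png

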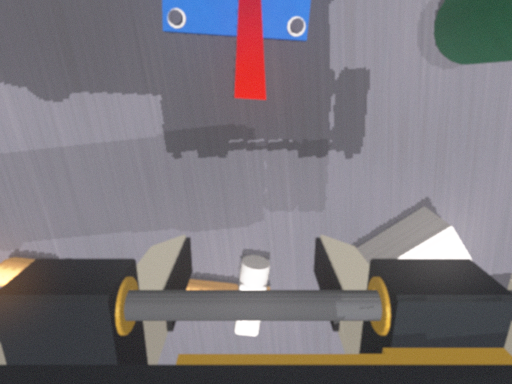

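```bash
python3 - <<'E'
from h import *
z=np.load('w9.npz');K,T=z['K'],z['T']
print('thick top', ray([[235,98],[267,100]],K,T,.040).round(4))
goto([.42,-.29,.2],-11)
K,T=campose('top');print(ray([[362,150],[391,155],[357,241],[376,152]],K,T,.022).round(3))
E
```

```text
thick top [[ 0.581  -0.1224  0.04  ]
 [ 0.6066 -0.1267  0.04  ]]
t [-10.72 -15.39  -2.  ] w [ 0.42  0.12 94.54]
[[ 0.575 -0.284  0.022]
 [ 0.562 -0.365  0.022]
 [ 0.323 -0.267  0.022]
 [ 0.57  -0.323  0.022]]
```

```bash
python3 -m handwheel '[{"tx":-1,"ty":-1.5,"tz":-0.5,"wx":0,"wy":0,"wz":6,"claw":1},{"tx":-2,"ty":-3,"tz":-1,"wx":0,"wy":0,"wz":13,"claw":1},{"tx":-3,"ty":-4.5,"tz":-2,"wx":0,"wy":0,"wz":20,"claw":1},{"tx":-4,"ty":-6,"tz":-2,"wx":0,"wy":0,"wz":27,"claw":1},{"tx":-5,"ty":-7.5,"tz":-2,"wx":0,"wy":0,"wz":34,"claw":1},{"tx":-6,"ty":-9,"tz":-2,"wx":0,"wy":0,"wz":41,"claw":1},{"tx":-7,"ty":-10.5,"tz":-2,"wx":0,"wy":0,"wz":48,"claw":1},{"tx":-8,"ty":-12,"tz":-2,"wx":0,"wy":0,"wz":55,"claw":1},{"tx":-9,"ty":-13.5,"tz":-2,"wx":0,"wy":0,"wz":62,"claw":1},{"tx":-10,"ty":-15,"tz":-2,"wx":0,"wy":0,"wz":69,"claw":1},{"tx":-10.5,"ty":-15.4,"tz":-2,"wx":0,"wy":0,"wz":76,"claw":1},{"tx":-10.5,"ty":-15.4,"tz":-2,"wx":0,"wy":0,"wz":83,"claw":1}]'
python3 -c "
from h import *
show();goto([.42,-.29,.2],-11)"
```

```text
clock: 11.32
position: [0.4202, -0.2799, 0.1978]
ee_rot: [3.141, 0.015, -0.0]
force: [0.1, 0.0, -0.9]
width: 0.999
t=11.32 p [ 0.4202 -0.2799  0.1978] yaw 0.56 tz [-2.e-04 -4.e-04 -1.e+00] F [ 0.1  0.  -0.9] w 0.999 q [ 0.58  0.29 -0.12  1.91  0.04  0.94 -1.13]
t [-0.03  1.   -0.22] w [3.000e-02 1.000e-02 1.156e+01]
```

```bash
python3 -m handwheel '[{"tx":0,"ty":0.5,"tz":0.5,"wx":0,"wy":0,"wz":6,"claw":1},{"tx":0,"ty":1,"tz":1,"wx":0,"wy":0,"wz":11,"claw":1},{"tx":0,"ty":1,"tz":1,"wx":0,"wy":0,"wz":11,"claw":1},{"tx":0,"ty":1,"tz":1,"wx":0,"wy":0,"wz":11,"claw":1}]'
python3 - <<'E'
from h import *
show()
K,T=campose('wrist');im,d=vision.get_image('wrist');np.savez('w10.npz',K=K,T=T,im=im,d=d)
cv2.imwrite('pics/w10.png',im)
E
```

```text
clock: 11.65
position: [0.422, -0.2885, 0.1875]
ee_rot: [-3.13, 0.268, 0.0]
force: [0.5, 0.8, -0.3]
width: 1.003
t=11.65 p [ 0.422  -0.2885  0.1875] yaw -9.79 tz [-2.e-04  3.e-04 -1.e+00] F [ 0.5  0.8 -0.3] w 1.003 q [ 0.56  0.31 -0.08  1.91  0.03  0.92 -1.28]
```

View pics/w10.png

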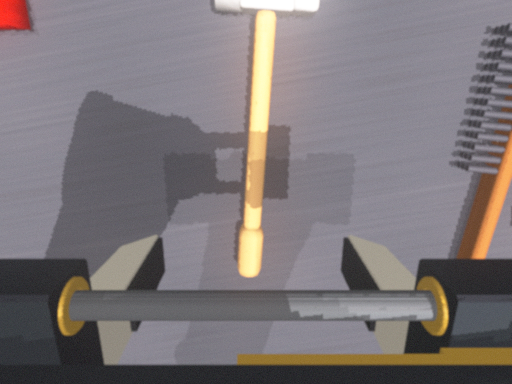

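```bash
python3 -m handwheel '[{"tx":3,"ty":0.2,"tz":0,"wx":0,"wy":0,"wz":1,"claw":1},{"tx":6,"ty":0.4,"tz":0,"wx":0,"wy":0,"wz":2,"claw":1},{"tx":9,"ty":0.5,"tz":0,"wx":0,"wy":0,"wz":3,"claw":1},{"tx":9,"ty":0.5,"tz":0,"wx":0,"wy":0,"wz":3,"claw":1},{"tx":9,"ty":0.5,"tz":0,"wx":0,"wy":0,"wz":3,"claw":1}]'
python3 - <<'E'
from h import *
show()
K,T=campose('wrist');im,d=vision.get_image('wrist');np.savez('w11.npz',K=K,T=T,im=im,d=d)
cv2.imwrite('pics/w11.png',im)
P,u,v=pts(d,K,T);k=(P[:,2]>.012)&(P[:,2]<.045)&(v<235)&(u>180)&(u<350)
print(k.sum())
for r0 in range(30,235,15):
    q=k&(v==r0)
    if q.sum(): print(r0,u[q].min(),u[q].max(),np.median(P[q,2]).round(4),P[q,2].max().round(4))
E
```

```text
clock: 12.12
position: [0.5112, -0.3086, 0.1872]
ee_rot: [-3.122, 0.348, -0.001]
force: [0.1, -0.2, 0.5]
width: 0.995
t=12.12 p [ 0.5112 -0.3086  0.1872] yaw -12.73 tz [ 4.e-04  6.e-04 -1.e+00] F [ 0.1 -0.2  0.5] w 0.995 q [ 0.5   0.44 -0.07  1.71  0.03  1.   -1.37]
5228
90 212 266 0.025 0.0268
105 209 305 0.0295 0.0316
120 210 304 0.0285 0.0308
135 248 265 0.0267 0.0285
150 247 265 0.0266 0.0285
165 247 265 0.027 0.0286
180 247 264 0.0269 0.0283
195 247 264 0.0269 0.029
210 247 264 0.0273 0.0287
225 247 263 0.0272 0.0285
```

View pics/w11.png

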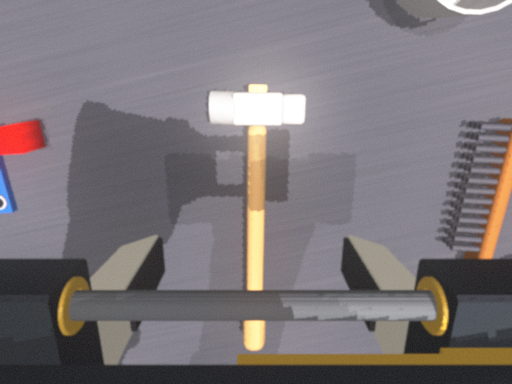

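```bash
python3 - <<'E'
from h import *
z=np.load('w11.npz');K,T=z['K'],z['T']
A=ray([[256.5,140],[255.4,225]],K,T,.027);print(A.round(4));dx=A[0]-A[1];yw=np.degrees(np.arctan2(dx[1],dx[0]));print('hammer yaw',yw)
# head center at mid of the ends, at z=.015 silhouettes
H=ray([[208.5,108],[305,108]],K,T,.020);print('faces',H.round(4),np.linalg.norm(H[0]-H[1]),'c',H.mean(0).round(4))
H2=ray([[257,92],[257,125]],K,T,.030);print(H2.round(4))
c=H.mean(0)[:2];h=np.array([np.cos(np.radians(yw)),np.sin(np.radians(yw))])
for D in (.028,.030,.032): print(D,(c-D*h).round(4))
g=c-.031*h
# put onto handle line
n=np.array([-h[1],h[0]]);g=g-n*((g-A[0,:2])@n);print('grip',g)
goto([*g,.0175],yw)
E
```

```text
[[ 0.5449 -0.3197  0.027 ]
 [ 0.4649 -0.3008  0.027 ]]
hammer yaw -13.245118473558538
faces [[ 0.5809 -0.2841  0.02  ]
 [ 0.5621 -0.3676  0.02  ]] 0.08563726465716567 c [ 0.5715 -0.3259  0.02  ]
[[ 0.585  -0.329   0.03  ]
 [ 0.5581 -0.323   0.03  ]]
0.028 [ 0.5442 -0.3195]
0.03 [ 0.5423 -0.319 ]
0.032 [ 0.5404 -0.3185]
grip [ 0.54130943 -0.31883081]
t [ 3.3   0.29 16.96] w [-0.03  0.04  0.45]
```

```bash
python3 -m handwheel '[{"tx":1,"ty":0.2,"tz":3,"wx":0,"wy":0,"wz":0.4,"claw":1},{"tx":2,"ty":0.3,"tz":6.5,"wx":0,"wy":0,"wz":0.4,"claw":1},{"tx":3,"ty":0.3,"tz":10,"wx":0,"wy":0,"wz":0.4,"claw":1},{"tx":3,"ty":0.3,"tz":13,"wx":0,"wy":0,"wz":0.4,"claw":1},{"tx":3,"ty":0.3,"tz":15,"wx":0,"wy":0,"wz":0.4,"claw":0.9},{"tx":3,"ty":0.3,"tz":16.4,"wx":0,"wy":0,"wz":0.4,"claw":0.7},{"tx":3,"ty":0.3,"tz":16.9,"wx":0,"wy":0,"wz":0.4,"claw":0.5},{"tx":3,"ty":0.3,"tz":16.9,"wx":0,"wy":0,"wz":0.4,"claw":0.35},{"tx":3,"ty":0.3,"tz":16.9,"wx":0,"wy":0,"wz":0.4,"claw":0.35},{"tx":3,"ty":0.3,"tz":16.9,"wx":0,"wy":0,"wz":0.4,"claw":0.35},{"tx":3,"ty":0.3,"tz":16.9,"wx":0,"wy":0,"wz":0.4,"claw":0.35}]' 60
python3 - <<'E'
from h import *
show();goto([.5384,-.3181,.0175],-13.25)
im,d=vision.get_image('wrist');cv2.imwrite('pics/w12.png',im)
E
```

```text
clock: 13.08
position: [0.539, -0.3195, 0.0197]
ee_rot: [3.119, -0.365, 0.003]
force: [0.7, 0.1, -0.2]
width: 0.542
t=13.08 p [ 0.539  -0.3195  0.0197] yaw -13.36 tz [ 0.002 -0.001 -1.   ] F [ 0.7  0.1 -0.2] w 0.542 q [ 0.49  0.68 -0.06  1.77  0.06  0.69 -1.4 ]
t [-0.09 -0.13  0.22] w [ 0.03 -0.12 -0.11]
```

View pics/w12.png

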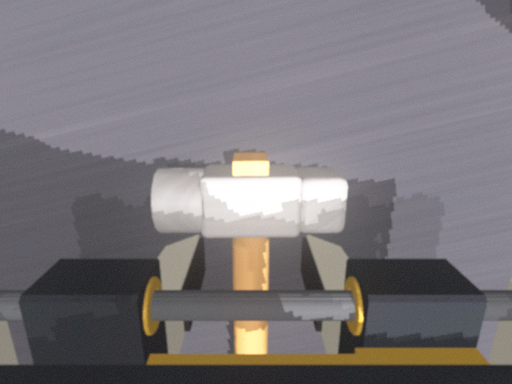

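The handle is centred between the jaws and the head is clear ahead of them, so I'll close.

```bash
python3 -m handwheel '[{"tx":0,"ty":-0.1,"tz":0.2,"wx":0,"wy":0,"wz":0,"claw":0},{"tx":0,"ty":-0.1,"tz":0.25,"wx":0,"wy":0,"wz":0,"claw":0},{"tx":0,"ty":-0.1,"tz":0.25,"wx":0,"wy":0,"wz":0,"claw":0},{"tx":0,"ty":-0.1,"tz":0.25,"wx":0,"wy":0,"wz":0,"claw":0},{"tx":0,"ty":-0.1,"tz":0.25,"wx":0,"wy":0,"wz":0,"claw":0},{"tx":0,"ty":-0.1,"tz":0.25,"wx":0,"wy":0,"wz":0,"claw":0},{"tx":0,"ty":-0.1,"tz":0.25,"wx":0,"wy":0,"wz":0,"claw":0},{"tx":0,"ty":-0.1,"tz":0.25,"wx":0,"wy":0,"wz":0,"claw":0}]' 60
python3 -m handwheel '[{"tx":0,"ty":0,"tz":-0.5,"wx":0,"wy":0,"wz":0,"claw":0},{"tx":0,"ty":0,"tz":-2,"wx":0,"wy":0,"wz":0,"claw":0},{"tx":0,"ty":0,"tz":-4,"wx":0,"wy":0,"wz":0,"claw":0},{"tx":0,"ty":0,"tz":-5,"wx":0,"wy":0,"wz":0,"claw":0},{"tx":0,"ty":0,"tz":-5,"wx":0,"wy":0,"wz":0,"claw":0},{"tx":0,"ty":0,"tz":-5,"wx":0,"wy":0,"wz":0,"claw":0}]'
python3 - <<'E'
from h import *
show()
K,T=campose('wrist');im,d=vision.get_image('wrist');cv2.imwrite('pics/w13.png',im);np.savez('w13.npz',im=im,d=d,K=K,T=T)
He=np.array(vision.camera_model('wrist')['hand_eye'])
k=np.zeros(d.shape,bool);k[130:260,100:400]=1
P,u,v=pts(d,K,He,k);q=P[:,2]<.02
print(np.percentile(P[q],[1,50,99],axis=0).round(4))
for r0 in range(150,250,15):
    m=q&(v==r0)
    if m.any(): print(r0,u[m].min(),u[m].max(),P[m,1].min().round(4),P[m,1].max().round(4),'z',np.median(P[m,2]).round(4),'x',np.median(P[m,0]).round(4))
E
```

```text
clock: 13.8
position: [0.5386, -0.318, 0.0158]
ee_rot: [-3.12, 0.365, 0.0]
force: [-0.9, 1.2, 2.6]
width: 0.179
clock: 14.3
position: [0.5386, -0.3183, 0.0658]
ee_rot: [3.12, -0.366, 0.001]
force: [-1.1, -0.0, -4.9]
width: 0.185
t=14.30 p [ 0.5386 -0.3183  0.0658] yaw -13.37 tz [ 6.e-04 -4.e-04 -1.e+00] F [-1.1 -0.  -4.9] w 0.185 q [ 0.49  0.62 -0.06  1.74  0.05  0.78 -1.4 ]
[[ 0.01   -0.0405 -0.0575]
 [ 0.0362 -0.0003 -0.0125]
 [ 0.0537  0.0396  0.0077]]
165 211 294 -0.0194 0.0192 z 0.0095 x 0.0478
180 153 350 -0.0414 0.0402 z -0.0116 x 0.0465
195 151 352 -0.0414 0.0416 z -0.0132 x 0.0407
210 151 350 -0.0416 0.0409 z -0.0137 x 0.0344
225 154 349 -0.0414 0.0409 z -0.0132 x 0.0275
240 216 289 -0.0178 0.0176 z -0.0022 x 0.0153
```

View pics/w13.png

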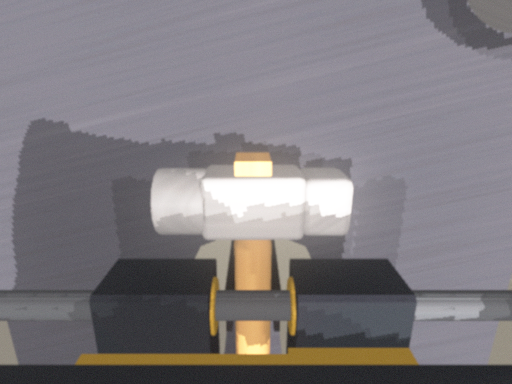

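```bash
cat >> h.py <<'E'
JX=np.array([np.cos(np.radians(80.59)),np.sin(np.radians(80.59))])
def head_tcp(face,z=.026,psi=-9.41,hx=.0345,fy=.0415):
    """TCP with hammer's face centre at world xy 'face'"""
    p=np.radians(psi);X=np.array([np.cos(p),np.sin(p)]);return np.r_[np.array(face)-fy*np.array([-X[1],X[0]])-hx*X,z]
def toj(p):
    z=np.load('jig.npz');a=z['a'];M=np.array([[np.cos(a),-np.sin(a)],[np.sin(a),np.cos(a)]]);return ((np.atleast_2d(p)[:,:2]-z['o'])@M*1e3).round(2)
E
python3 - <<'E'
from h import *
t=np.array([[.581,-.1224],[.6066,-.1267]]);print(toj(t),toj(t.mean(0)))
f=t.mean(0)-.03*JX;p=head_tcp(f);print(f,p);goto(p+[0,0,.05],-9.41)
im,d=vision.get_image('top');K,T=campose('top')
im2=im[90:200,200:330];cv2.imwrite('pics/t2.png',cv2.resize(im2,None,fx=6,fy=5,interpolation=cv2.INTER_CUBIC))
E
```

```text
[[-98.97  -1.51]
 [-99.02 -27.47]] [[-98.99 -14.49]]
[ 0.58889506 -0.15414631] [ 0.54807413 -0.18944718  0.026     ]
t [ -2.   -12.73  -1.09] w [-0.01  0.05 -3.96]
```

View pics/t2.png

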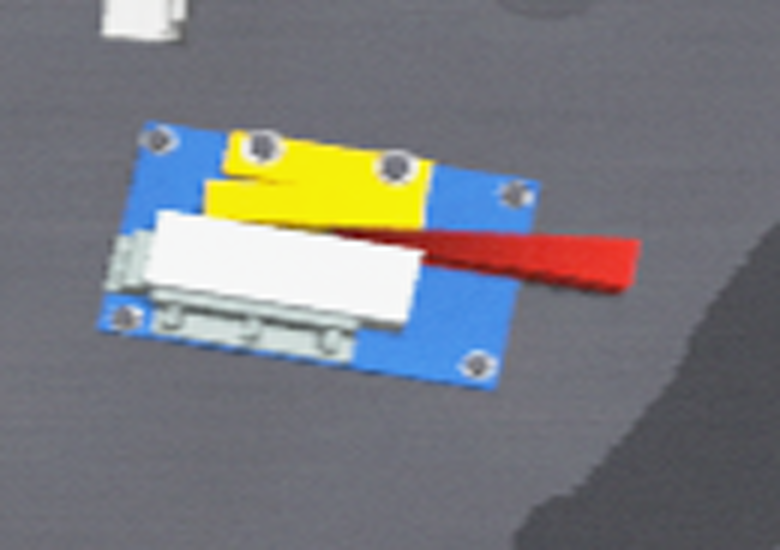

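```bash
python3 -m handwheel '[{"tx":0,"ty":-1,"tz":-0.8,"wx":0,"wy":0,"wz":0,"claw":0},{"tx":-0.5,"ty":-3,"tz":-1.1,"wx":0,"wy":0,"wz":-1,"claw":0},{"tx":-1,"ty":-5.5,"tz":-1.1,"wx":0,"wy":0,"wz":-2,"claw":0},{"tx":-1.5,"ty":-8,"tz":-1.1,"wx":0,"wy":0,"wz":-3,"claw":0},{"tx":-2,"ty":-10,"tz":-1.1,"wx":0,"wy":0,"wz":-4,"claw":0},{"tx":-2,"ty":-11.5,"tz":-1.1,"wx":0,"wy":0,"wz":-4,"claw":0},{"tx":-2,"ty":-11.7,"tz":-1.1,"wx":0,"wy":0,"wz":-4,"claw":0},{"tx":-2,"ty":-11.7,"tz":-1.1,"wx":0,"wy":0,"wz":-4,"claw":0}]'
python3 - <<'E'
from h import *
show()
f=J(-98.99,-14.49)-.03*JX;p=head_tcp(f);goto(p,-9.41)
im,d=vision.get_image('wrist');cv2.imwrite('pics/w14.png',im)
E
```

```text
clock: 15.07
position: [0.5465, -0.1976, 0.0767]
ee_rot: [-3.131, 0.252, 0.001]
force: [-0.1, -0.3, -3.7]
width: 0.18
t=15.07 p [ 0.5465 -0.1976  0.0767] yaw -9.2 tz [-3.e-04  8.e-04 -1.e+00] F [-0.1 -0.3 -3.7] w 0.18 q [ 0.32  0.55 -0.08  1.85  0.06  0.75 -1.53]
t [ 0.03 -0.82  5.07] w [-0.04  0.02  0.21]
```

View pics/w14.png

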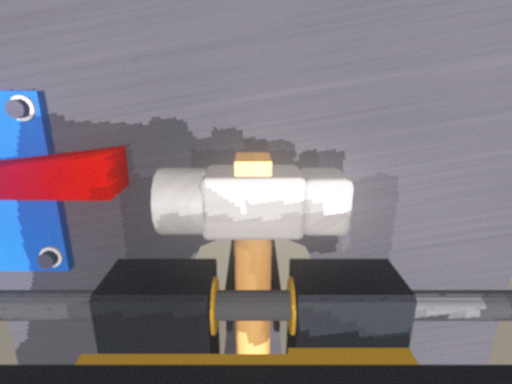

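```bash
python3 -m handwheel '[{"tx":0,"ty":0,"tz":1,"wx":0,"wy":0,"wz":0.2,"claw":0},{"tx":0,"ty":0,"tz":2.5,"wx":0,"wy":0,"wz":0.2,"claw":0},{"tx":0,"ty":0,"tz":4,"wx":0,"wy":0,"wz":0.2,"claw":0},{"tx":0,"ty":0,"tz":5,"wx":0,"wy":0,"wz":0.2,"claw":0},{"tx":0,"ty":0,"tz":5.1,"wx":0,"wy":0,"wz":0.2,"claw":0},{"tx":0,"ty":0,"tz":5.1,"wx":0,"wy":0,"wz":0.2,"claw":0}]'
python3 - <<'E'
from h import *
show()
f=J(-98.99,-14.49);p=head_tcp(f);goto(p,-9.41)
im,d=vision.get_image('wrist');cv2.imwrite('pics/w15.png',im)
E
```

```text
clock: 15.62
position: [0.5454, -0.2003, 0.0248]
ee_rot: [-3.13, 0.264, 0.003]
force: [0.6, 0.4, -5.5]
width: 0.181
t=15.62 p [ 0.5454 -0.2003  0.0248] yaw -9.63 tz [-1.9e-03  2.0e-04 -1.0e+00] F [ 0.6  0.4 -5.5] w 0.181 q [ 0.31  0.62 -0.08  1.88  0.07  0.64 -1.55]
t [ 0.07 -4.11 -0.12] w [ 0.01  0.11 -0.22]
```

View pics/w15.png

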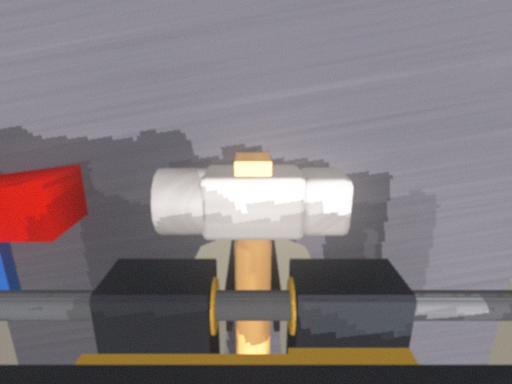

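```bash
python3 -m handwheel '[{"tx":0,"ty":-1,"tz":0,"wx":0,"wy":0,"wz":0,"claw":0},{"tx":0,"ty":-2,"tz":0,"wx":0,"wy":0,"wz":0,"claw":0},{"tx":0,"ty":-3,"tz":0,"wx":0,"wy":0,"wz":0,"claw":0},{"tx":0.05,"ty":-4,"tz":0,"wx":0,"wy":0,"wz":0,"claw":0},{"tx":0.05,"ty":-5,"tz":0,"wx":0,"wy":0,"wz":0,"claw":0},{"tx":0.05,"ty":-5.2,"tz":0,"wx":0,"wy":0,"wz":0,"claw":0}]'
python3 - <<'E'
from h import *
show()
s=sensors.observe();p=np.radians(-9.41);X=np.array([np.cos(p),np.sin(p)]);print('face jig',toj(s['position'][:2]+.0345*X+.0415*np.array([-X[1],X[0]])))
E
```

```text
clock: 16.17
position: [0.5561, -0.1453, 0.026]
ee_rot: [-3.13, 0.257, -0.001]
force: [0.8, -0.5, -4.5]
width: 0.178
t=16.17 p [ 0.5561 -0.1453  0.026 ] yaw -9.39 tz [ 7.0e-04  1.1e-03 -1.0e+00] F [ 0.8 -0.5 -4.5] w 0.178 q [ 0.22  0.61 -0.07  1.9   0.07  0.63 -1.64]
face jig [[-84.16 -15.2 ]]
```

```bash
python3 -m handwheel '[{"tx":0,"ty":1,"tz":0,"wx":0,"wy":0,"wz":0,"claw":0},{"tx":0,"ty":2.5,"tz":0,"wx":0,"wy":0,"wz":0,"claw":0},{"tx":0,"ty":3,"tz":0,"wx":0,"wy":0,"wz":0,"claw":0},{"tx":0,"ty":3,"tz":0,"wx":0,"wy":0,"wz":0,"claw":0}]'
cat > face.py <<'E'
from h import *
import sys
show()
s=sensors.observe();R0=rot(s['ee_rot']);print('face jig',toj(s['position'][:2]+(R0@[.0345,-.0415,0])[:2]))
if len(sys.argv)>1:
    K,T=campose('wrist');im,d=vision.get_image('wrist');cv2.imwrite(f'pics/{sys.argv[1]}.png',im[60:300,:260])
    b,g,r=[im[...,i].astype(int) for i in range(3)];m=(r>90)&(g<80)&(b<80)&(r-g>60)
    P,u,v=pts(d,K,T,m);k=(abs(P[:,2]-.040)<.004);q=toj(P[k]);e=np.percentile(q[:,0],1);k2=q[:,0]<e+6
    print('thick top end jig x',e,'y range',np.percentile(q[k2,1],[3,97]),'n',k.sum(),'z',np.median(P[k,2]))
E
python3 face.py w16
```

```text
clock: 16.5
position: [0.5495, -0.1811, 0.0257]
ee_rot: [3.129, -0.268, -0.001]
force: [-0.3, -0.5, -4.3]
width: 0.18
t=16.50 p [ 0.5495 -0.1811  0.0257] yaw -9.78 tz [-5.0e-04 -1.5e-03 -1.0e+00] F [-0.3 -0.5 -4.3] w 0.18 q [ 0.28  0.62 -0.07  1.89  0.07  0.64 -1.58]
face jig [[-120.7   -14.78]]
thick top end jig x -83.9823 y range [-25.42    -1.4444] n 3778 z 0.04082247541823311
```

View pics/w16.png

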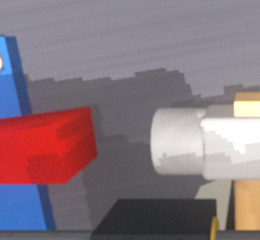

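```bash
python3 -m handwheel '[{"tx":-0.1,"ty":-1,"tz":0,"wx":0,"wy":0,"wz":0,"claw":0},{"tx":-0.1,"ty":-2,"tz":0,"wx":0,"wy":0,"wz":0,"claw":0},{"tx":-0.1,"ty":-3,"tz":0,"wx":0,"wy":0,"wz":0,"claw":0},{"tx":-0.1,"ty":-4,"tz":0,"wx":0,"wy":0,"wz":0,"claw":0},{"tx":-0.1,"ty":-4.3,"tz":0,"wx":0,"wy":0,"wz":0,"claw":0}]'
python3 face.py
python3 -m handwheel '[{"tx":0,"ty":1,"tz":0,"wx":0,"wy":0,"wz":0,"claw":0},{"tx":0,"ty":2.5,"tz":0,"wx":0,"wy":0,"wz":0,"claw":0},{"tx":0,"ty":3,"tz":0,"wx":0,"wy":0,"wz":0,"claw":0},{"tx":0,"ty":3,"tz":0,"wx":0,"wy":0,"wz":0,"claw":0},{"tx":0,"ty":3,"tz":0,"wx":0,"wy":0,"wz":0,"claw":0}]'
python3 face.py w17
```

```text
clock: 16.97
position: [0.5566, -0.1323, 0.0256]
ee_rot: [-3.13, 0.257, 0.001]
force: [-2.6, -4.6, -4.0]
width: 0.181
t=16.97 p [ 0.5566 -0.1323  0.0256] yaw -9.38 tz [-6.e-04  9.e-04 -1.e+00] F [-2.6 -4.6 -4. ] w 0.181 q [ 0.19  0.61 -0.07  1.9   0.07  0.63 -1.66]
face jig [[-71.24 -13.56]]
clock: 17.38
position: [0.5515, -0.1656, 0.0258]
ee_rot: [-3.13, 0.264, -0.0]
force: [-0.4, 0.6, -4.8]
width: 0.181
t=17.38 p [ 0.5515 -0.1656  0.0258] yaw -9.64 tz [ 3.e-04  0.e+00 -1.e+00] F [-0.4  0.6 -4.8] w 0.181 q [ 0.25  0.62 -0.07  1.89  0.07  0.63 -1.61]
face jig [[-105.04  -14.13]]
thick top end jig x -71.07 y range [-23.84     0.0882] n 4143 z 0.04088552688680605
```

View pics/w17.png

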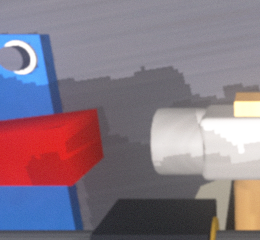

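```bash
python3 -m handwheel '[{"tx":-0.05,"ty":-1,"tz":0,"wx":0,"wy":0,"wz":0,"claw":0},{"tx":-0.05,"ty":-2,"tz":0,"wx":0,"wy":0,"wz":0,"claw":0},{"tx":-0.05,"ty":-3,"tz":0,"wx":0,"wy":0,"wz":0,"claw":0},{"tx":-0.05,"ty":-4,"tz":0,"wx":0,"wy":0,"wz":0,"claw":0}]'
python3 face.py
```

```text
clock: 17.77
position: [0.5557, -0.13, 0.0257]
ee_rot: [3.123, -0.266, -0.004]
force: [-11.3, -45.5, 3.8]
width: 0.184
t=17.77 p [ 0.5557 -0.13    0.0257] yaw -9.75 tz [-0.0032 -0.0066 -1.    ] F [-11.3 -45.5   3.8] w 0.184 q [ 0.18  0.61 -0.06  1.9   0.07  0.63 -1.67]
face jig [[-69.34 -12.6 ]]
```

```bash
python3 -m handwheel '[{"tx":0,"ty":1,"tz":0,"wx":0,"wy":0,"wz":0,"claw":0},{"tx":0,"ty":2.5,"tz":0,"wx":0,"wy":0,"wz":0,"claw":0},{"tx":0,"ty":3,"tz":0,"wx":0,"wy":0,"wz":0,"claw":0},{"tx":0,"ty":3,"tz":0,"wx":0,"wy":0,"wz":0,"claw":0},{"tx":0,"ty":3,"tz":0,"wx":0,"wy":0,"wz":0,"claw":0}]'
python3 face.py w18
```

```text
clock: 18.18
position: [0.5529, -0.1539, 0.0257]
ee_rot: [-3.13, 0.261, -0.0]
force: [0.6, 1.0, -4.7]
width: 0.178
t=18.18 p [ 0.5529 -0.1539  0.0257] yaw -9.54 tz [ 2.e-04  7.e-04 -1.e+00] F [ 0.6  1.  -4.7] w 0.178 q [ 0.23  0.61 -0.07  1.9   0.07  0.63 -1.62]
face jig [[-93.2  -13.55]]
thick top end jig x -70.13 y range [-23.76     0.4286] n 5499 z 0.04091035529690093
```

View pics/w18.png

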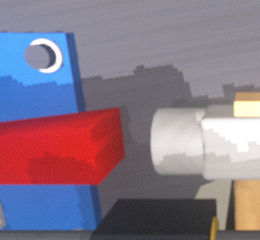

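```bash
python3 -m handwheel '[{"tx":0,"ty":1,"tz":0,"wx":0,"wy":0,"wz":0,"claw":0},{"tx":0,"ty":1,"tz":0,"wx":0,"wy":0,"wz":0,"claw":0},{"tx":0,"ty":0,"tz":0,"wx":0,"wy":0,"wz":0,"claw":0},{"tx":0,"ty":-1,"tz":0,"wx":0,"wy":0,"wz":0,"claw":0},{"tx":0,"ty":-2,"tz":0,"wx":0,"wy":0,"wz":0,"claw":0},{"tx":0,"ty":-2.7,"tz":0,"wx":0,"wy":0,"wz":0,"claw":0}]'
python3 face.py
python3 -m handwheel '[{"tx":0,"ty":1,"tz":0,"wx":0,"wy":0,"wz":0,"claw":0},{"tx":0,"ty":2.5,"tz":0,"wx":0,"wy":0,"wz":0,"claw":0},{"tx":0,"ty":3.5,"tz":0,"wx":0,"wy":0,"wz":0,"claw":0},{"tx":0,"ty":3.5,"tz":0,"wx":0,"wy":0,"wz":0,"claw":0},{"tx":0,"ty":3.5,"tz":0,"wx":0,"wy":0,"wz":0,"claw":0}]'
python3 face.py w19
```

```text
clock: 18.73
position: [0.5563, -0.1306, 0.0258]
ee_rot: [3.126, -0.264, -0.002]
force: [-6.7, -30.5, -0.1]
width: 0.182
t=18.73 p [ 0.5563 -0.1306  0.0258] yaw -9.64 tz [-0.0016 -0.004  -1.    ] F [ -6.7 -30.5  -0.1] w 0.182 q [ 0.18  0.61 -0.07  1.9   0.07  0.63 -1.67]
face jig [[-69.7  -13.13]]
clock: 19.15
position: [0.5513, -0.1628, 0.0257]
ee_rot: [-3.13, 0.263, 0.0]
force: [0.4, -0.2, -4.8]
width: 0.181
t=19.15 p [ 0.5513 -0.1628  0.0257] yaw -9.61 tz [ 0.e+00  3.e-04 -1.e+00] F [ 0.4 -0.2 -4.8] w 0.181 q [ 0.25  0.62 -0.07  1.89  0.07  0.63 -1.61]
face jig [[-102.27  -13.5 ]]
thick top end jig x -70.22 y range [-23.7615   0.14  ] n 4383 z 0.04085638991393567
```

```bash
python3 -m handwheel '[{"tx":0,"ty":-1,"tz":0,"wx":0,"wy":0,"wz":0,"claw":0},{"tx":0,"ty":-2,"tz":0,"wx":0,"wy":0,"wz":0,"claw":0},{"tx":0,"ty":-3,"tz":0,"wx":0,"wy":0,"wz":0,"claw":0},{"tx":0,"ty":-3.6,"tz":0,"wx":0,"wy":0,"wz":0,"claw":0}]'
python3 face.py
python3 -m handwheel '[{"tx":0,"ty":1,"tz":0,"wx":0,"wy":0,"wz":0,"claw":0},{"tx":0,"ty":2.5,"tz":0,"wx":0,"wy":0,"wz":0,"claw":0},{"tx":0,"ty":3.5,"tz":0,"wx":0,"wy":0,"wz":0,"claw":0},{"tx":0,"ty":3.5,"tz":0,"wx":0,"wy":0,"wz":0,"claw":0},{"tx":0,"ty":3.5,"tz":0,"wx":0,"wy":0,"wz":0,"claw":0}]'
python3 face.py w20
```

```text
clock: 19.53
position: [0.5564, -0.1307, 0.0259]
ee_rot: [3.125, -0.265, -0.002]
force: [-6.9, -29.8, -0.3]
width: 0.18
t=19.53 p [ 0.5564 -0.1307  0.0259] yaw -9.7 tz [-0.0016 -0.0054 -1.    ] F [ -6.9 -29.8  -0.3] w 0.18 q [ 0.18  0.61 -0.06  1.9   0.07  0.63 -1.67]
face jig [[-69.83 -13.28]]
clock: 19.95
position: [0.5516, -0.1616, 0.0257]
ee_rot: [-3.13, 0.263, -0.0]
force: [-0.3, 1.0, -5.4]
width: 0.184
t=19.95 p [ 0.5516 -0.1616  0.0257] yaw -9.59 tz [ 1.e-04  4.e-04 -1.e+00] F [-0.3  1.  -5.4] w 0.184 q [ 0.24  0.62 -0.07  1.9   0.07  0.63 -1.61]
face jig [[-101.02  -13.52]]
thick top end jig x -70.26 y range [-23.723   0.166] n 4543 z 0.0408913121740648
```

View pics/w20.png

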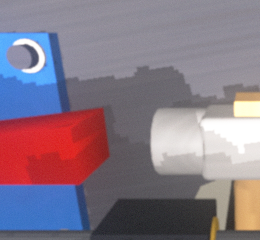

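```bash
python3 - <<'E'
from h import *
im,d=vision.get_image('scene');cv2.imwrite('pics/s3.png',cv2.resize(im[180:300,220:400],None,fx=4,fy=4,interpolation=cv2.INTER_CUBIC))
goto([.5386,-.318,.06],-13.3)
E
```

```text
t [ 1.29 15.75 -3.44] w [-0.06 -0.    3.8 ]
```

View pics/s3.png

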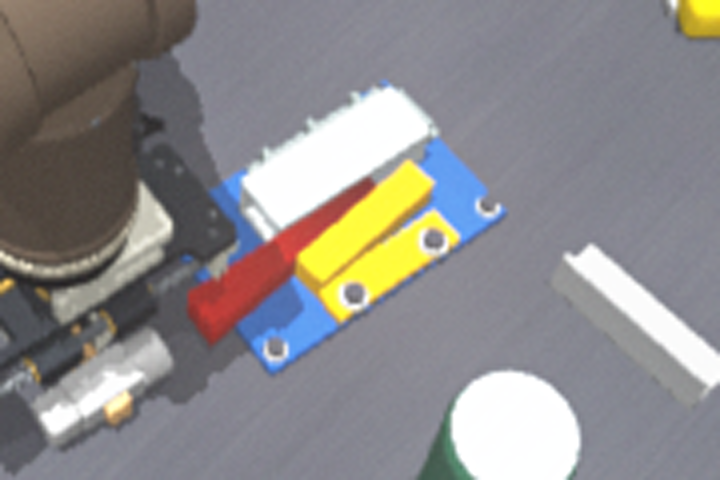

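```bash
python3 -m handwheel '[{"tx":0,"ty":1,"tz":-2,"wx":0,"wy":0,"wz":0,"claw":0},{"tx":0,"ty":1.5,"tz":-5,"wx":0,"wy":0,"wz":0,"claw":0},{"tx":0,"ty":1.5,"tz":-8.5,"wx":0,"wy":0,"wz":0,"claw":0},{"tx":0,"ty":1.5,"tz":-12,"wx":0,"wy":0,"wz":0,"claw":0},{"tx":0,"ty":1,"tz":-15.5,"wx":0,"wy":0,"wz":0,"claw":0},{"tx":0,"ty":0,"tz":-18,"wx":0,"wy":0,"wz":0,"claw":0},{"tx":0,"ty":0,"tz":-18,"wx":0,"wy":0,"wz":0,"claw":0},{"tx":0,"ty":0,"tz":-18,"wx":0,"wy":0,"wz":0,"claw":0}]'
python3 - <<'E'
from h import *
show()
K,T=campose('wrist');im,d=vision.get_image('wrist');np.savez('w21.npz',K=K,T=T,im=im,d=d)
cv2.imwrite('pics/w21.png',im)
for x,y,zz in[(-50,62,.008),(-50,-60,.008),(140,62,.008),(140,-60,.008),(0,0,.048),(120,0,.048),(0,40,.048),(120,40,.048)]: print((x,y),proj([*J(x,y),zz],K,T).round(1))
E
```

```text
clock: 20.72
position: [0.5526, -0.1604, 0.2069]
ee_rot: [-3.131, 0.258, -0.005]
force: [-0.0, -0.3, -4.4]
width: 0.181
t=20.72 p [ 0.5526 -0.1604  0.2069] yaw -9.42 tz [ 0.0031 -0.     -1.    ] F [-0.  -0.3 -4.4] w 0.181 q [ 0.26  0.39 -0.09  1.74  0.04  1.02 -1.58]
(-50, 62) [[167.5 206.6]]
(-50, -60) [[157.9  87.2]]
(140, 62) [[-10.  206.5]]
(140, -60) [[-39.7  87.2]]
(0, 0) [[ 96.5 157.2]]
(120, 0) [[-36.3 157.2]]
(0, 40) [[102.4 199.1]]
(120, 40) [[-25.3 199.1]]
```

View pics/w21.png

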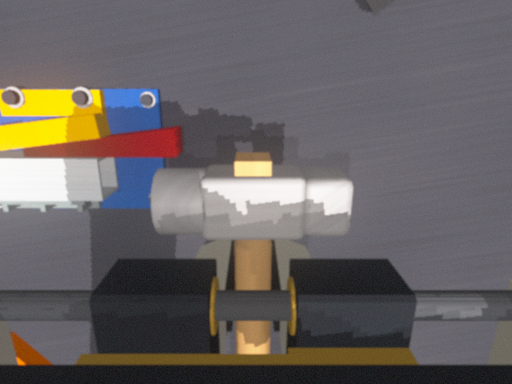

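The tube's gap-side edge is at row 157, which matches the seated prediction, and it lies parallel to the jig. Now I'll lay the hammer back.

```bash
python3 -c "
from h import *
goto([.5386,-.318,.0158],-13.3)"
python3 -m handwheel '[{"tx":0.1,"ty":1.5,"tz":1,"wx":0,"wy":0,"wz":0.5,"claw":0},{"tx":0.2,"ty":4.5,"tz":2.5,"wx":0,"wy":0,"wz":1,"claw":0},{"tx":0.5,"ty":7.5,"tz":4,"wx":0,"wy":0,"wz":2,"claw":0},{"tx":0.8,"ty":10.5,"tz":6,"wx":0,"wy":0,"wz":3,"claw":0},{"tx":1,"ty":13.5,"tz":8.5,"wx":0,"wy":0,"wz":3.5,"claw":0},{"tx":1.2,"ty":15.3,"tz":11.5,"wx":0,"wy":0,"wz":3.9,"claw":0},{"tx":1.2,"ty":15.8,"tz":14,"wx":0,"wy":0,"wz":3.9,"claw":0},{"tx":1.2,"ty":15.8,"tz":16,"wx":0,"wy":0,"wz":3.9,"claw":0},{"tx":1.2,"ty":15.8,"tz":17,"wx":0,"wy":0,"wz":3.9,"claw":0},{"tx":1.2,"ty":15.8,"tz":17,"wx":0,"wy":0,"wz":3.9,"claw":0},{"tx":1.2,"ty":15.8,"tz":17,"wx":0,"wy":0,"wz":3.9,"claw":0}]'
python3 -c "
from h import *
show();goto([.5386,-.318,.0158],-13.3)"
```

```text
t [ 1.35 15.69 18.93] w [-0.    0.03  3.83]
clock: 21.68
position: [0.5363, -0.3194, 0.0346]
ee_rot: [-3.119, 0.368, 0.004]
force: [0.7, 0.4, -4.4]
width: 0.183
t=21.68 p [ 0.5363 -0.3194  0.0346] yaw -13.45 tz [-0.0022  0.0011 -1.    ] F [ 0.7  0.4 -4.4] w 0.183 q [ 0.48  0.66 -0.04  1.76  0.04  0.72 -1.38]
t [ 0.2  -0.19  1.88] w [-0.03  0.14 -0.15]
```

```bash
python3 -m handwheel '[{"tx":0.1,"ty":-0.1,"tz":0.5,"wx":0,"wy":0.1,"wz":0,"claw":0},{"tx":0.2,"ty":-0.1,"tz":1,"wx":0,"wy":0.1,"wz":0,"claw":0},{"tx":0.2,"ty":-0.1,"tz":1.5,"wx":0,"wy":0.1,"wz":0,"claw":0},{"tx":0.2,"ty":-0.1,"tz":1.75,"wx":0,"wy":0.1,"wz":0,"claw":0},{"tx":0.2,"ty":-0.1,"tz":1.85,"wx":0,"wy":0.1,"wz":0,"claw":0},{"tx":0.2,"ty":-0.1,"tz":1.85,"wx":0,"wy":0.1,"wz":0,"claw":0}]'
python3 -c "
from h import *
show()"
```

```text
clock: 22.18
position: [0.5391, -0.3192, 0.0171]
ee_rot: [3.12, -0.368, 0.002]
force: [-0.2, -0.0, -4.9]
width: 0.18
t=22.18 p [ 0.5391 -0.3192  0.0171] yaw -13.46 tz [ 1.4e-03 -4.0e-04 -1.0e+00] F [-0.2 -0.  -4.9] w 0.18 q [ 0.47  0.69 -0.04  1.77  0.04  0.69 -1.39]
```

```bash
python3 -m handwheel '[{"tx":0,"ty":0,"tz":0.1,"wx":0,"wy":0,"wz":0,"claw":0},{"tx":0,"ty":0,"tz":0.2,"wx":0,"wy":0,"wz":0,"claw":0},{"tx":0,"ty":0,"tz":0.2,"wx":0,"wy":0,"wz":0,"claw":0}]'
python3 -c "
from h import *
show()"
```

```text
clock: 22.43
position: [0.5395, -0.3195, 0.0159]
ee_rot: [3.119, -0.368, 0.004]
force: [-2.1, 0.3, 1.1]
width: 0.178
t=22.43 p [ 0.5395 -0.3195  0.0159] yaw -13.47 tz [ 2.3e-03 -7.0e-04 -1.0e+00] F [-2.1  0.3  1.1] w 0.178 q [ 0.47  0.69 -0.04  1.77  0.04  0.69 -1.39]
```

The hammer is resting on the bench, so I'll release it and lift.

```bash
python3 -m handwheel '[{"tx":0,"ty":0,"tz":0,"wx":0,"wy":0,"wz":0,"claw":0.25},{"tx":0,"ty":0,"tz":0,"wx":0,"wy":0,"wz":0,"claw":0.45},{"tx":0,"ty":0,"tz":0,"wx":0,"wy":0,"wz":0,"claw":0.5},{"tx":0,"ty":0,"tz":0,"wx":0,"wy":0,"wz":0,"claw":0.5},{"tx":0,"ty":0,"tz":0,"wx":0,"wy":0,"wz":0,"claw":0.5},{"tx":0,"ty":0,"tz":-1,"wx":0,"wy":0,"wz":0,"claw":0.5},{"tx":0,"ty":0,"tz":-4,"wx":0,"wy":0,"wz":0,"claw":0.6},{"tx":-0.5,"ty":0,"tz":-8,"wx":0,"wy":0,"wz":0,"claw":0.7},{"tx":-1,"ty":0,"tz":-12,"wx":0,"wy":0,"wz":0,"claw":1},{"tx":-2,"ty":0,"tz":-16,"wx":0,"wy":0,"wz":0,"claw":1},{"tx":-3,"ty":0,"tz":-18,"wx":0,"wy":0,"wz":0,"claw":1},{"tx":-3,"ty":0,"tz":-18,"wx":0,"wy":0,"wz":0,"claw":1}]'
python3 - <<'E'
from h import *
show()
im,d=vision.get_image('wrist');cv2.imwrite('pics/w22.png',im)
im,d=vision.get_image('top');cv2.imwrite('pics/t4.png',im)
im,d=vision.get_image('scene');cv2.imwrite('pics/s4.png',im)
E
```

```text
clock: 23.43
position: [0.5107, -0.3136, 0.2017]
ee_rot: [3.116, -0.369, 0.015]
force: [0.2, -0.3, -0.3]
width: 0.887
t=23.43 p [ 0.5107 -0.3136  0.2017] yaw -13.51 tz [ 0.0092 -0.0047 -0.9999] F [ 0.2 -0.3 -0.3] w 0.887 q [ 0.49  0.42 -0.04  1.69  0.02  1.01 -1.36]
```

View pics/w22.png

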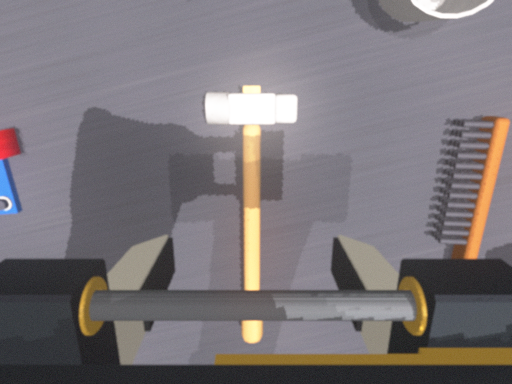

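View pics/t4.png

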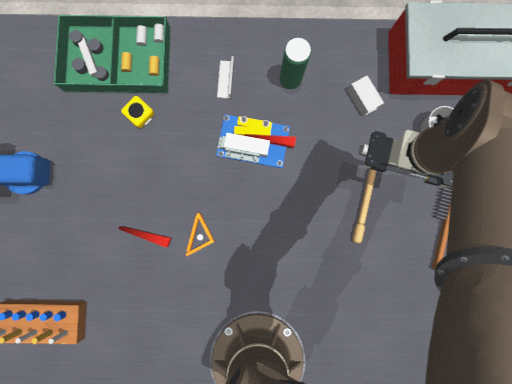

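View pics/s4.png

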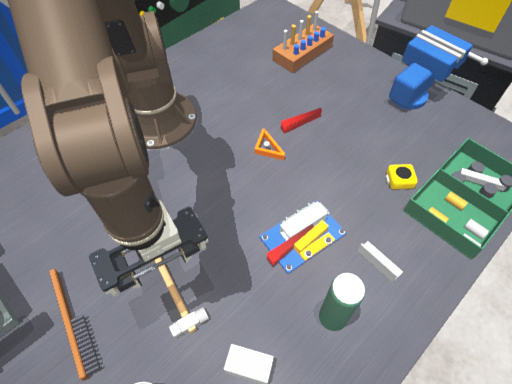

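The hammer is flat at its original spot and the other things haven't moved. I have time to spare, so I'll check the jig close up once more.

```bash
python3 -c "
from h import *
goto([.49,.03,.22],-9.4)"
python3 -m handwheel '[{"tx":-1,"ty":-1.5,"tz":-1,"wx":0,"wy":0,"wz":0,"claw":1},{"tx":-2,"ty":-4.5,"tz":-2,"wx":0,"wy":0,"wz":-1,"claw":1},{"tx":-3,"ty":-8,"tz":-2,"wx":0,"wy":0,"wz":-2,"claw":1},{"tx":-4,"ty":-11.5,"tz":-2,"wx":0,"wy":0,"wz":-3,"claw":1},{"tx":-5,"ty":-15,"tz":-2,"wx":0,"wy":0,"wz":-4,"claw":1},{"tx":-6,"ty":-18.5,"tz":-2,"wx":0,"wy":0,"wz":-4,"claw":1},{"tx":-7,"ty":-22,"tz":-2,"wx":0,"wy":0,"wz":-4,"claw":1},{"tx":-8,"ty":-25.5,"tz":-2,"wx":0,"wy":0,"wz":-4,"claw":1},{"tx":-9,"ty":-29,"tz":-2,"wx":0,"wy":0,"wz":-4,"claw":1},{"tx":-10,"ty":-32,"tz":-2,"wx":0,"wy":0,"wz":-4,"claw":1},{"tx":-10,"ty":-33,"tz":-2,"wx":0,"wy":0,"wz":-4,"claw":1},{"tx":-10,"ty":-33,"tz":-2,"wx":0,"wy":0,"wz":-4,"claw":1}]'
python3 -m handwheel '[{"tx":0,"ty":0,"tz":0,"wx":0,"wy":0,"wz":0,"claw":1},{"tx":0,"ty":0,"tz":0,"wx":0,"wy":0,"wz":0,"claw":1},{"tx":0,"ty":0,"tz":0,"wx":0,"wy":0,"wz":0,"claw":1}]'
python3 - <<'E'
from h import *
show()
K,T=campose('wrist');im,d=vision.get_image('wrist')
for x,y,zz in[(-50,62,.008),(-50,-60,.008),(140,62,.008),(140,-60,.008),(0,0,.048),(120,0,.048),(0,40,.048),(120,40,.048)]: print((x,y),proj([*J(x,y),zz],K,T).round(1))
c=im[0:240,80:400];cv2.imwrite('pics/w23.png',cv2.resize(c,None,fx=2.5,fy=2.5,interpolation=cv2.INTER_CUBIC))
E
```

```text
t [ -9.87 -32.81  -2.48] w [ 0.01 -0.12 -4.06]
clock: 24.58
position: [0.4889, 0.0355, 0.2139]
ee_rot: [-3.131, 0.25, 0.001]
force: [-0.2, -0.8, 0.2]
width: 0.998
clock: 24.83
position: [0.4893, 0.0302, 0.2145]
ee_rot: [3.129, -0.263, 0.001]
force: [0.5, 0.5, -0.0]
width: 1.001
t=24.83 p [0.4893 0.0302 0.2145] yaw -9.61 tz [ 7.0e-04 -1.1e-03 -1.0e+00] F [ 0.5  0.5 -0. ] w 1.001 q [ 0.    0.26 -0.21  1.92  0.07  0.98 -1.98]
(-50, 62) [[338.3 116. ]]
(-50, -60) [[348.3 -23. ]]
(140, 62) [[149.5 116.6]]
(140, -60) [[136.4 -22.3]]
(0, 0) [[295.6  45.1]]
(120, 0) [[152.6  45.6]]
(0, 40) [[293.9  94.7]]
(120, 40) [[156.9  95.2]]
```

View pics/w23.png

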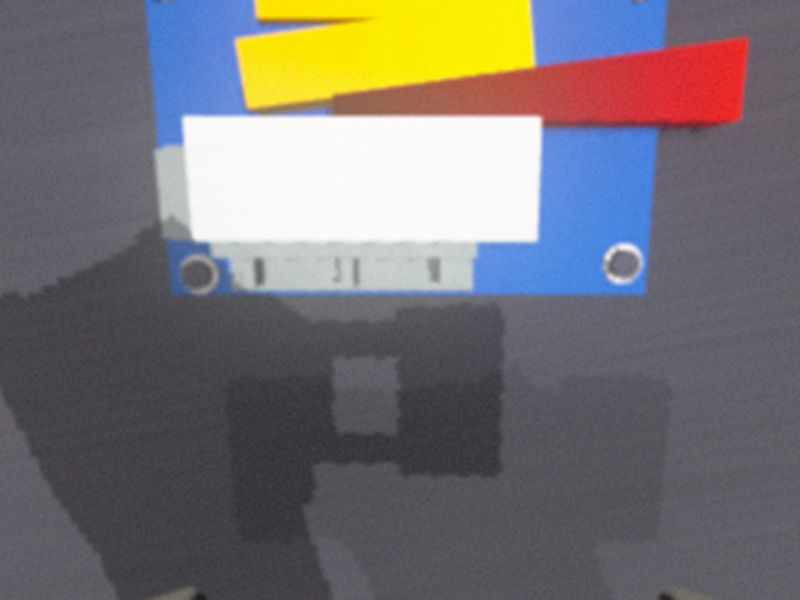

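The tube lies square: its gap-side edge is at row 46 at both ends, against 45.1–45.6 predicted for a seated tube. It sits tight against the fence and end stop. I'll hand in.

```bash
python3 -c "
from h import *
show();print(arm.sign_off())"
```

```text
t=24.88 p [0.4893 0.0304 0.2146] yaw -9.6 tz [ 0.001 -0.001 -1.   ] F [-0.3  1.2 -0.2] w 1.0 q [ 0.    0.26 -0.21  1.92  0.07  0.98 -1.98]
the job is handed in; nothing more can be done
None
```

The tube is clamped in the jig and the job was handed in at 24.9 s; no verdict came back.

- **Wedge:** I took the wedge farther from the base and set it thin end first into the gap. I let go while it was still loose, with the thin end about 41 mm past the mouth.
- **Taps:** I gave it five separate taps with the hammer's round face at about 0.12 m/s. The thick end went from jig x of about -99 to -84, -71, -70.1, -70.2 and -70.3 mm. The last two taps moved it no further than the measuring error, so I take it as jammed, with the thin end about 70 mm in.
- **Tap force:** the last three taps read about 47, 31 and 31 N at the end of the stroke, above the suggested 18 N. These are readings at the end of each move, not recorded peaks; the wrist limit is 120 N.
- **Tube:** in the last wrist picture its gap-side edge was level at both ends and within a pixel of the seated position.
- **Hammer and bench:** the hammer lies flat on the bench at its original spot. The last top and scene pictures show everything else where it was, and the gripper ended open and clear.

The wrist camera and the arm's own position reading differed by up to about 1 mm at the gap, so I lined up the wedge in the gap from the picture. No other check failed. I did not test how hard the wedge holds other than by the taps.

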